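# Change over the tray of a pad-printing press

### The arm

A 6-joint arm with a two-finger parallel gripper is mounted at the origin on the work surface. World frame = base frame: x ahead of the robot, y to its left, z up, the work surface at z = 0. Lengths are in m, angles in rad, forces in N, time in s.
With the tool pointing down it reaches from about 0.425 to 0.95 m from the base axis. Payload 3.5 kg.
Tool frame: the origin (TCP) lies on the centre line of the jaws, within the pads' length; the fingertips stand 14 mm ahead of it and the grasp point (between the pads) lies 5 mm behind it (ctrl.finger_overhang is the distance from the TCP to the fingertips, in m); z points along the fingers, y is the line along which they close (so a half turn about z gives the same grasp; the last joint's range is limited). The gripper opens to 85 mm and grips with 20 to 120 N. Pads are 22 mm wide; open, the fingers measure 114 mm over their backs; the gripper's body (76 mm by 85 mm) begins 54 mm behind the grasp point. The pads swing forward as they close: fully open they stand 13 mm farther back than shut.
Start: joints at [1.083, 0.286, 1.577, -0, 1.279, -0.15], TCP at [0.224, 0.637, 0.207] pointing down, gripper open.
Joint ranges: [-2.77, 2.77], [-0.9, 2.22], [0.21, 2.48], [-1.53, 4.67], [0.24, 2.81], [-2.84, 2.84]. Speed limits (rad/s): [2.79, 2.79, 3.14, 3.14, 3.14, 3.14].

### API

Orientations are given as a unit quaternion [x, y, z, w].
In Python, from plant import ctrl gives the robot as it stands.
- The arm moves only by the tool send_rows, never from a script. Its argument "moves" is text: rows parted by semicolons, each of 7 numbers parted by spaces: the turn, a rotation vector about the tool's x, y, z in units of 360 degrees (1.0 is 360 degrees), then the shift along the tool's x, y, z in units of 20 cm (1.0 is 20 cm), then the gripper's target within -1 to 1 (fully open at 1, half-way at 0, shut at -1). A call has 1 to 12 rows; each row is the pose to reach, as a shift and turn from the pose commanded when the call began, along the tool's axes at that moment, turning the shorter way round; what a row does not reach only later rows make up. A row lasts 1/8 s, in which the tool goes at most 62.5 mm and 10.7 degrees, less where a joint would pass 70% of its speed; a pose out of reach is approached as far as the arm can. A call with a number of a shift or a turn outside -1 to 1 is refused whole. A call with a gripper value outside its range is refused whole. The fingers move at their own pace and stop on an object; "newtons" is the grip in N (left out, the last holds). Time passes only in rows, so rows that repeat a pose let the fingers close. It gives the time, the measured TCP pose, the force, the opening and the grip force at its end, in the units of the state.
- ctrl.get_state(): the state, without advancing time (a new reading comes with each control period).
- ctrl.read_camera(name): name is "scene" or "top"; returns a dict with "image" (480x640x3 uint8, red, green, blue), "fovy" (degrees; the focal length in pixels is half the picture's height over the tangent of half this angle, whatever the lens; pixels are square), "cx", "cy" (the principal point, pixels), "extrinsics" (4x4, takes a point from camera to world coordinates). Camera axes: x right, y up, looking along -z (the intrinsics and any distortion apply to the point x, -y, -z); pixel columns grow to the right and rows downward; lengths in m; the calibration is good to about 2 mm. A picture is of the moment at which its call begins. There is no depth.
- ctrl.sign_off(): hands the job in; it is judged then, once.
The state is a dict: "time": time; "qpos": joint angles; "dq": joint speeds; "joint_efforts": joint torques, N m; "eef_pos": TCP position; "tcp_rot": TCP orientation; "contact_force": force on the tool from outside, world axes, zero at the start; "wrist_torque": the same for the moment, N m; "opening": opening from 0.0 (shut) to 1.0 (fully open); "finger_force": force on a finger pad.
Only numpy, scipy, OpenCV 4.12 (cv2) and the standard library are available. Lean on these libraries where they do the work, as an engineer would, in place of code of your own. Each camera call takes 0.05 s, during which the arm holds its last target. There are 200 camera calls.

### The job

Press the red release so that the tray pops out. Stack all the finished teal cases from it squarely, flat, edges in line, on the column begun on the yellow-edged stand, and lay all the blank white cases flat, side by side, in the tray. With that done, push the tray fully home until it clicks and stays shut; do not disturb the other things on the table.

Things in the scene. Friction and masses are not known exactly. Their poses are not given: they have to be found in the camera images.
- tray (a joint): the black-fronted tray of the teal drawer unit, sliding level: 0 = home and latched, 0.140 m = popped fully out, towards the robot. A spring pushes it all the way out (9 N when home, 5 N out). It latches when pushed to 0.000 or beyond (stop at -0.006), which needs up to about 18 N; let go earlier, it springs out again.
- tray_floor (a point): middle of the tray's floor, on top, 12 mm above the table; moves with the tray. x points into the unit (the tray opens along -x), y along its width. Clear floor 154 mm in x, 312 mm in y; side and back walls 20 mm high, front panel 50 mm above the floor. Home, it is under a roof 53 mm above it, out of reach; out, it is clear of it. Its cases lie in a row 100 mm apart, long axes along x.
- tray_front (a point): the middle of the outer face of the tray's front panel (324 mm wide, from 12 to 62 mm above the table), the face to push on; moves with the tray; axes as tray_floor, so it is pushed home along +x. The top of the unit is 80 mm above the table and begins 24 mm beyond the panel's outer face when the tray is home.
- release (a joint): the red push button's stroke: 0 = up, 0.010 m = fully down (4 N, plus up to 1 N while the latch is loaded). It frees the tray from about 0.006 m on, springs back by itself, and may dip when the tray clicks home.
- release_top (a point): the middle of the top of the round red push button (38 mm across, upright axis, 88 mm above the table) on the 130 x 70 x 70 mm teal console at the +y front corner of the drawer unit, beside the tray's path; pressed straight down.
- stand_top (a point): the middle of the upper face of the stacking stand, a fixed black plate with a yellow edge, 130 x 78 x 10 mm, lying on the table; x along its length, y along its width, z up; this point is 10 mm above the table. The column is built on it, long axes of cases along its x axis (either way round).
- base_c (a point): the finished teal printed case that already lies on the stand as the foot of the column; closed rigid box, 100 x 48 x 34 mm (long axis x, wide axis y, height z), about 150 g; this point is its centre, half-way up (17 mm above its underside)
- done0_c (a point): a finished case, teal with a white and black print on its lid, in the tray at the start (two or three are present; None if absent); closed rigid box, 100 x 48 x 34 mm (long axis x, wide axis y, height z), about 150 g; this point is its centre, half-way up (17 mm above its underside)
- done1_c (a point): a finished case, teal with a white and black print on its lid, in the tray at the start (two or three are present; None if absent); closed rigid box, 100 x 48 x 34 mm (long axis x, wide axis y, height z), about 150 g; this point is its centre, half-way up (17 mm above its underside)
- done2_c (a point): a finished case, teal with a white and black print on its lid, in the tray at the start (two or three are present; None if absent); closed rigid box, 100 x 48 x 34 mm (long axis x, wide axis y, height z), about 150 g; this point is its centre, half-way up (17 mm above its underside)
- blank0_c (a point): a blank case, plain off-white, lying flat on the table at the start (two or three are present; None if absent); closed rigid box, 100 x 48 x 34 mm (long axis x, wide axis y, height z), about 150 g; this point is its centre, half-way up (17 mm above its underside)
- blank1_c (a point): a blank case, plain off-white, lying flat on the table at the start (two or three are present; None if absent); closed rigid box, 100 x 48 x 34 mm (long axis x, wide axis y, height z), about 150 g; this point is its centre, half-way up (17 mm above its underside)
- blank2_c (a point): a blank case, plain off-white, lying flat on the table at the start (two or three are present; None if absent); closed rigid box, 100 x 48 x 34 mm (long axis x, wide axis y, height z), about 150 g; this point is its centre, half-way up (17 mm above its underside)
- thinner: bystander, not to be disturbed: white bottle, 56 mm across, 130 mm tall; origin at the centre of its underside
- ink_can: bystander, not to be disturbed: steel can with a red label, 64 mm across, 65 mm tall; origin at the centre of its underside
- driver: bystander, not to be disturbed: screwdriver lying on the table, 170 mm long; origin at the middle of its underside, long axis x
- ink_jar: bystander, not to be disturbed: amber jar with a black lid, 70 mm across, 60 mm tall; origin at the centre of its underside
- pad: bystander, not to be disturbed: orange-red dome-shaped printing pad, 68 mm across, 45 mm tall; origin at the centre of its underside
Not all that is in view belongs to the job. Leave any blue or purple look-alike of the part that bears base_c alone.

How it is judged:
By the outcome, as a careful person would: the job done as asked, in the order asked, and still so for the second after the job is handed in, with the robot touching nothing.
Of done0, done1, done2 only 2 to 3 are there at a start; the rules pass over those that are not, and their reading is None.
Of blank0, blank1, blank2 only 2 to 3 are there at a start; the rules pass over those that are not, and their reading is None.
At some moment in a run one of blank0, blank1, blank2 may be knocked a few centimetres aside while the robot is not near it.
It also fails if it takes over 208 s, if anything falls off the work surface, if the arm or the gripper's body presses on something with over 40 N, if the wrist force passes 120 N, or if a joint passes its speed limit or range.

## Working session

There is one attempt and no reset: what is moved stays moved. The work goes in short steps, Python scripts to look and compute and a tool call to move; the robot and the scene stay as the last step left them, time stands still between calls to the robot, and variables do not carry over. Pictures are saved under pics/ and viewed, at most 14 in all, crops included, and the job is handed in when it is done.

Besides the shell and the picture viewer there is one more tool, called after "Call:" as name(argument=value, ...), one argument or row to a line, values as JSON. send_rows: Moves the arm, as the interface text tells. Its arguments: {"type":"object","properties":{"moves":{"type":"string"},"newtons":{"type":"number"}},"required":["moves"]}

```bash
ls; mkdir -p pics; python3 - <<'E'
from plant import ctrl
import cv2,numpy as np
s=ctrl.get_state();print({k:np.round(v,3) if v is not None else v for k,v in s.items()},ctrl.finger_overhang)
for n in("scene","top"):
    c=ctrl.read_camera(n);cv2.imwrite(f"pics/{n}0.png",c["image"][:,:,::-1])
    print(n,{k:(np.round(v,4).tolist() if k!="image" else 0) for k,v in c.items()})
E
```

```text
pics
{'time': np.float64(0.0), 'qpos': array([ 1.083,  0.287,  1.578, -0.   ,  1.279, -0.15 ]), 'dq': array([-0.001,  0.002, -0.001,  0.001, -0.002, -0.   ]), 'joint_efforts': array([ 3.0000e-03, -4.0598e+01, -2.9263e+01, -0.0000e+00,  6.0000e-03,
        0.0000e+00]), 'eef_pos': array([0.223, 0.636, 0.206]), 'tcp_rot': array([ 0.168,  0.986, -0.001, -0.   ]), 'contact_force': array([ 0.028, -0.815,  0.228]), 'wrist_torque': array([ 0.001, -0.008,  0.042]), 'finger_force': np.float64(0.0), 'opening': np.float64(1.001)} 0.014
scene {'image': 0, 'fovy': 47.4069, 'cx': 326.9931, 'cy': 240.9393, 'extrinsics': [[-0.6192, -0.406, 0.6721, 1.5168], [0.7852, -0.3255, 0.5268, 0.7847], [0.0048, 0.8539, 0.5203, 0.8211], [0.0, 0.0, 0.0, 1.0]]}
top {'image': 0, 'fovy': 55.4683, 'cx': 316.2909, 'cy': 243.8028, 'extrinsics': [[0.0031, 0.9828, -0.1846, 0.3542], [-1.0, 0.0013, -0.0099, 0.064], [-0.0095, 0.1846, 0.9828, 1.0597], [0.0, 0.0, 0.0, 1.0]]}
```

View pics/scene0.png

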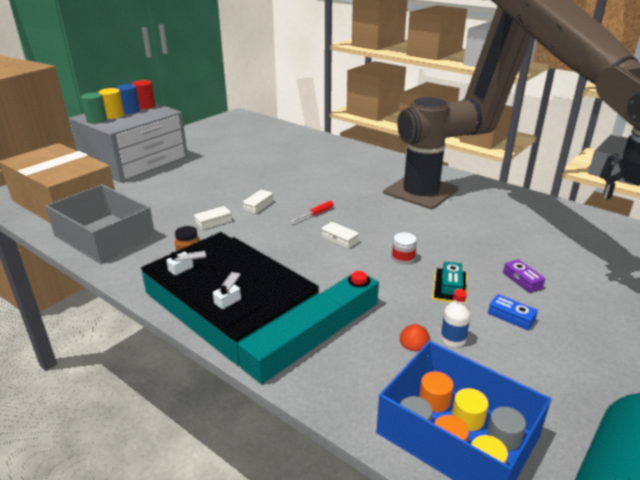

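View pics/top0.png

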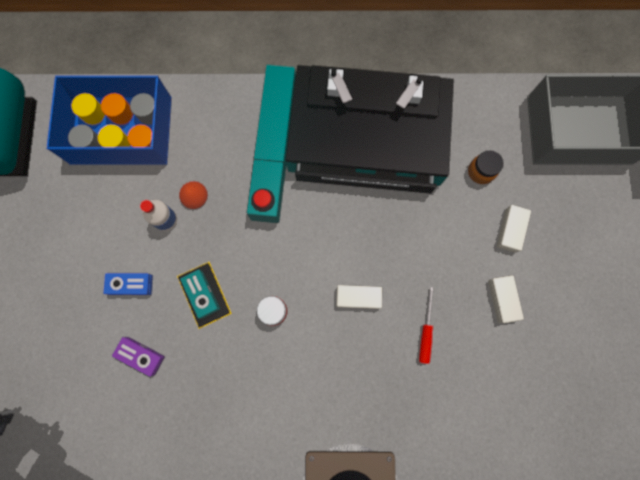

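```bash
cat > h.py <<'E'
from plant import ctrl
import cv2, numpy as np
from scipy.spatial.transform import Rotation as R
def cam(n,save=None):
    c=ctrl.read_camera(n)
    if save: cv2.imwrite(f"pics/{save}.png",c["image"][:,:,::-1])
    return c
def cast(c,px,z):
    px=np.atleast_2d(np.asarray(px,float)); f=240/np.tan(np.radians(c["fovy"])/2)
    d=np.c_[(px[:,0]-c["cx"])/f,-(px[:,1]-c["cy"])/f,-np.ones(len(px))]@c["extrinsics"][:3,:3].T
    o=c["extrinsics"][:3,3]; return o+d*((z-o[2])/d[:,2])[:,None]
def project(c,p):
    p=np.atleast_2d(p); f=240/np.tan(np.radians(c["fovy"])/2)
    q=(p-c["extrinsics"][:3,3])@c["extrinsics"][:3,:3]
    return np.c_[c["cx"]-f*q[:,0]/q[:,2],c["cy"]+f*q[:,1]/q[:,2]]
def hsv(c): return cv2.cvtColor(c["image"],cv2.COLOR_RGB2HSV).astype(int)
def rects(c,m,z,amin=80,amax=1e5):
    """contours cast on plane z -> (pixel centre, world centre mm, long, short mm, yaw deg of long axis)"""
    out=[]
    for k in cv2.findContours(m.astype(np.uint8),cv2.RETR_EXTERNAL,cv2.CHAIN_APPROX_NONE)[0]:
        if not amin<cv2.contourArea(k)<amax: continue
        w=cast(c,k[:,0],z)[:,:2]*1000
        b=cv2.boxPoints(cv2.minAreaRect(w.astype(np.float32)))
        e=[b[1]-b[0],b[2]-b[1]]; e.sort(key=np.linalg.norm)
        a=(np.degrees(np.arctan2(e[1][1],e[1][0]))+90)%180-90
        out.append((k[:,0].mean(0).round(),b.mean(0).round(1),np.linalg.norm(e[1]).round(1),np.linalg.norm(e[0]).round(1),a.round(1)))
    return out
def rows(wps):
    """wps: (x,y,z,yaw deg of tool x axis). Prints row numbers and least row counts from the present pose (tool down)."""
    s=ctrl.get_state(); r0=R.from_quat(s["tcp_rot"]); p=s["eef_pos"]; pr=r0; pp=p
    print("at",np.round(p,4),"yaw",np.degrees(np.arctan2(*r0.as_matrix()[[1,0],0])).round(1),"t",round(float(s["time"]),1),"open",round(float(s["opening"]),3))
    for x,y,z,a in wps:
        c=[R.from_euler("z",a+k,degrees=True)*R.from_euler("x",180,degrees=True) for k in(0,180)]
        t=min(c,key=lambda q:(r0.inv()*q).magnitude())
        q=np.array([x,y,z]); v=(r0.inv()*t).as_rotvec()/(2*np.pi); d=r0.inv().apply(q-p)/.2
        n=max(np.linalg.norm(q-pp)/.0625,np.degrees((pr.inv()*t).magnitude())/10.7)
        print(" ".join(f"{u:.4f}" for u in [*v,*d]),"rows",n.round(1)); pr,pp=t,q
E
python3 - <<'E'
from h import *
for n in("top","scene"):
    c=cam(n);h=hsv(c);H,S,V=h[...,0],h[...,1],h[...,2]
    print(n,"table V",np.median(V[330,:]))
    if n=="top": print("V samples",V[298,335:385:6],V[285:315:3,359])
    for nm,m,z in(("white",(S<40)&(V>190),.034),("red",((H<6)|(H>174))&(S>150)&(V>90),.088),("teal",(H>78)&(H<98)&(S>120),.08),("yellow",(H>20)&(H<32)&(S>120),.01),):
        for r in rects(c,m,z): print(nm,*r)
E
```

```text
top table V 143.0
V samples [100 218 218 219 219 219 219 219 144] [157 219 219 218 219 219 218 197  99 131]
white [270. 310.] [396.9 175.9] 57.5 55.8 1.0
white [359. 296.] [428.2 -22.5] 97.1 45.8 87.7
white [508. 299.] [ 423.9 -353.2] 97.2 44.9 9.4
white [516. 227.] [ 587.1 -383.8] 97.1 45.1 -17.5
red [426. 344.] [ 325.7 -153.9] 77.7 22.7 -8.3
red [146. 206.] [622.2 449.1] 25.7 24.3 4.2
red [262. 198.] [639.6 194.1] 39.0 37.8 44.9
teal [199. 294.] [429.9 325.3] 97.7 49.5 27.1
teal [  9. 122.] [832.3 779.9] 267.7 56.0 7.5
teal [273. 143.] [781.3 163.8] 368.2 96.1 -5.4
yellow [217. 300.] [429.9 301.2] 151.9 66.8 -4.5
yellow [112. 137.] [821.9 575.8] 78.7 55.0 90.0
yellow [ 87. 108.] [895.2 644.4] 92.3 61.7 49.7
scene table V 163.0
white [197. 465.] [1195.8  266.7] 142.5 73.3 -86.9
white [ 44. 380.] [1252.4 -120.8] 51.2 39.7 -39.3
white [ 72. 372.] [1205.2  -98.3] 38.9 33.8 -5.9
white [ 27. 359.] [1245.4 -204.8] 88.1 31.3 74.6
white [ 88. 332.] [1121.3 -191.6] 172.9 161.5 89.7
white [456. 313.] [562.5 411.5] 81.5 57.8 -0.6
white [219. 297.] [857.7 -51.3] 61.2 27.3 54.8
white [404. 239.]
[... 884 characters left out ...]
59.1 152.4 17.6
white [341.  22.] [-2353.  -2095.2] 1808.1 171.6 37.4
white [461.   2.] [-3814.8 -1728.2] 640.7 456.0 -49.7
white [275.  58.] [-1362.1 -2067.9] 3755.4 970.4 40.3
red [459. 295.] [565.3 413.1] 44.3 26.0 26.1
red [359. 278.] [651.3 201.4] 52.7 37.2 36.1
red [403. 255.] [504.1 230.7] 53.3 45.7 -61.6
red [322. 208.] [434.3 -82.8] 91.3 33.5 -4.8
red [144.  93.] [   61.3 -1425.7] 469.0 83.8 59.2
teal [616. 444.] [746.7 799.1] 245.8 76.3 -0.0
teal [262. 318.] [807.   31.7] 479.6 397.3 84.4
teal [451. 278.] [508.7 366.3] 138.7 53.3 26.3
yellow [492. 447.] [832.1 622.1] 61.8 40.1 89.5
yellow [470. 408.] [778.5 553.6] 101.6 61.4 19.6
yellow [111. 102.] [   99.2 -1662.6] 521.6 97.6 62.5
```

```bash
python3 -c "
from h import *
rows([(.641,.194,.2,160),(.641,.194,.11,160),(.641,.194,.093,160)])"
```

```text
at [0.2235 0.6365 0.2062] yaw 160.6 t 0.2 open 1.0
-0.0002 -0.0000 0.0018 -2.7029 -1.3954 0.0327 rows 9.7
-0.0002 -0.0000 0.0018 -2.7030 -1.3948 0.4827 rows 1.4
-0.0002 -0.0000 0.0018 -2.7030 -1.3946 0.5677 rows 0.3
```

Call:
send_rows(
  moves="0 0 0 -0.9 -0.465 0 -1;0 0 0 -0.9 -0.465 0 -1;0 0 0 -0.9 -0.465 0 -1;0 0 0 -0.9 -0.465 0 -1",
  newtons=40,
)

```text
time: 0.7
eef_pos: [0.3648, 0.487, 0.207]
tcp_rot: [0.17, 0.985, -0.0, 0.0]
contact_force: [0.2, -0.3, -0.8]
opening: 0.142
finger_force: 0.0
```

Call:
send_rows(
  moves="0 0 0 -0.9 -0.465 0 -1;0 0 0 -0.9 -0.465 0 -1;0 0 0 -0.9 -0.465 0 -1;0 0 0 -0.9 -0.465 0 -1",
)

```text
time: 1.2
eef_pos: [0.5035, 0.3402, 0.207]
tcp_rot: [0.17, 0.985, -0.0, -0.0]
contact_force: [-0.1, 0.7, -0.4]
opening: 0.002
finger_force: 0.0
```

Call:
send_rows(
  moves="0 0 0 -0.9 -0.465 0 -1;0 0 0 -0.9 -0.465 0 -1;0 0 0 -0.9 -0.465 0 -1;0 0 0 -0.9 -0.465 0 -1;0 0 0 -0.9 -0.465 0.4 -1;0 0 0 -0.9 -0.465 0.4 -1",
)

```text
time: 1.95
eef_pos: [0.6367, 0.1957, 0.1218]
tcp_rot: [0.167, 0.986, -0.001, -0.005]
contact_force: [0.1, 0.5, -0.6]
opening: -0.003
finger_force: 0.0
```

```bash
python3 -c "
from h import *
rows([(.641,.194,.11,160),(.641,.194,.095,160),(.641,.194,.092,160)])"
```

```text
at [0.6367 0.1957 0.1218] yaw 160.7 t 1.9 open -0.003
-0.0006 -0.0014 0.0020 -0.0236 -0.0008 0.0589 rows 0.2
-0.0006 -0.0014 0.0020 -0.0243 -0.0005 0.1339 rows 0.2
-0.0006 -0.0014 0.0020 -0.0244 -0.0005 0.1489 rows 0.0
```

Call:
send_rows(
  moves="0 0 0 -0.02 0 0.1 -1;0 0 0 -0.02 0 0.15 -1;0 0 0 -0.02 0 0.15 -1;0 0 0 -0.02 0 0.15 -1;0 0 0 -0.02 0 -0.1 -1;0 0 0 -0.02 0 -0.5 -1;0 0 0 -0.02 0.9 -0.5 -1;0 0 0 -0.02 0.9 -0.5 -1;0 0 0 -0.02 0.9 -0.5 -1;0 0 0 -0.02 0.9 -0.5 -1",
)

```text
time: 3.2
eef_pos: [0.7043, 0.3673, 0.2276]
tcp_rot: [0.166, 0.986, 0.001, 0.001]
contact_force: [0.7, 0.5, 0.3]
opening: 0.001
finger_force: 0.0
```

```bash
python3 - <<'E'
from h import *
c=cam("top","top1");s=ctrl.get_state();print(s["eef_pos"])
E
```

```text
[0.70419239 0.36511999 0.22761158]
```

View pics/top1.png

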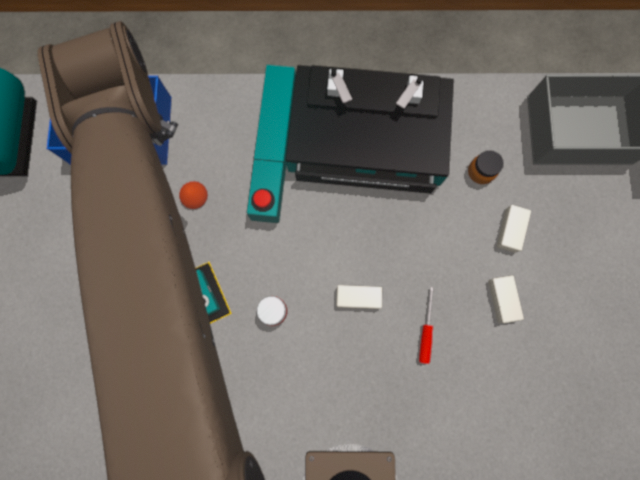

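```bash
python3 -c "
from h import *
rows([(.641,.194,.21,160),(.641,.194,.115,160),(.641,.194,.09,160)])"
```

```text
at [0.7042 0.3651 0.2276] yaw 160.8 t 3.2 open -0.0
0.0001 0.0002 0.0022 0.0170 -0.9120 0.0876 rows 2.9
0.0001 0.0002 0.0022 0.0175 -0.9122 0.5626 rows 1.5
0.0001 0.0002 0.0022 0.0176 -0.9123 0.6876 rows 0.4
```

Call:
send_rows(
  moves="0 0 0 0.017 -0.912 0.09 -1;0 0 0 0.017 -0.912 0.09 -1;0 0 0 0.017 -0.912 0.09 -1;0 0 0 0.017 -0.912 0.56 -1;0 0 0 0.017 -0.912 0.56 -1;0 0 0 0.017 -0.912 0.66 -1;0 0 0 0.017 -0.912 0.69 -1;0 0 0 0.017 -0.912 0.69 -1",
)

```text
time: 4.25
eef_pos: [0.6413, 0.1922, 0.0903]
tcp_rot: [0.168, 0.986, 0.0, 0.001]
contact_force: [-0.4, 0.3, 0.7]
opening: 0.0
finger_force: 0.0
```

Call:
send_rows(
  moves="0 0 0 0 0 0.02 -1;0 0 0 0 0 0.02 -1",
)

```text
time: 4.5
eef_pos: [0.6409, 0.1924, 0.0859]
tcp_rot: [0.168, 0.986, 0.0, 0.001]
contact_force: [0.3, 0.6, 1.3]
opening: -0.001
finger_force: 0.0
```

```bash
python3 - <<'E'
from h import *
s=ctrl.get_state();print(s["eef_pos"],s["contact_force"])
c=cam("scene","sc1")["image"][150:390,200:520,::-1]
cv2.imwrite("pics/sc1c.png",cv2.resize(c,None,fx=2,fy=2,interpolation=cv2.INTER_CUBIC))
E
```

```text
[0.6408996  0.19242821 0.08589398] [0.26847462 0.57342111 1.29691527]
```

View pics/sc1c.png

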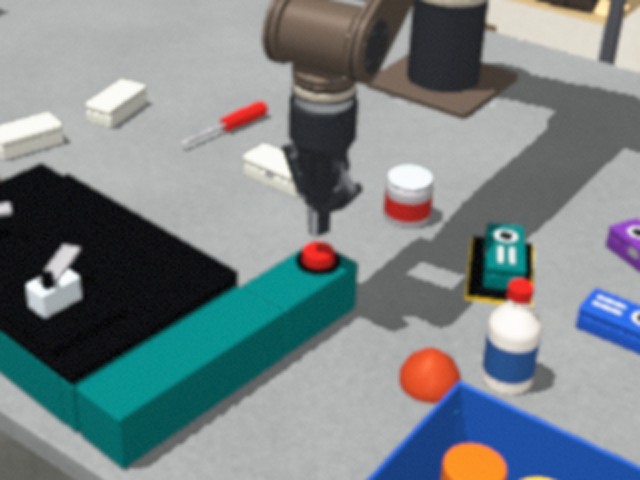

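```bash
python3 - <<'E'
from h import *
c=cam("scene");t=cam("top")
for p in [(.641,.192,.072),(.641,.192,.0859),(.641,.194,.088),(.641,.194,.07)]: print(p,project(c,np.array(p)).round(1)/1,((project(c,np.array(p))-[200,150])*2).round(),project(t,np.array(p)).round(1))
for n,k in(("scene",c),("top",t)):
    h=hsv(k);m=((h[...,0]<6)|(h[...,0]>174))&(h[...,1]>150)&(h[...,2]>90)
    l,num=None,cv2.connectedComponentsWithStats(m.astype(np.uint8))[2]
    print(n,num[num[:,4]>80].tolist())
# base case, can in both views for a calibration check
E
```

```text
(0.641, 0.192, 0.072) [[358.1 279.6]] [[316. 259.]] [[263.8 199.4]]
(0.641, 0.192, 0.0859) [[358.3 274.7]] [[317. 249.]] [[263.1 197.6]]
(0.641, 0.194, 0.088) [[359.  274.3]] [[318. 249.]] [[262.1 197.4]]
(0.641, 0.194, 0.07) [[358.7 280.6]] [[317. 261.]] [[263.1 199.7]]
scene [[0, 0, 640, 480, 306099], [133, 80, 22, 29, 431], [311, 201, 22, 14, 148], [393, 249, 22, 12, 162], [351, 271, 16, 14, 179], [453, 289, 13, 12, 125]]
top [[0, 0, 640, 480, 306672], [141, 201, 12, 11, 111], [419, 325, 14, 39, 399]]
```

```bash
python3 - <<'E'
from h import *
c=cv2.imread("pics/sc1.png")[215:295,310:410]
cv2.imwrite("pics/sc1d.png",cv2.resize(c,None,fx=7,fy=7,interpolation=cv2.INTER_CUBIC))
E
```

```text
(no output)
```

View pics/sc1d.png

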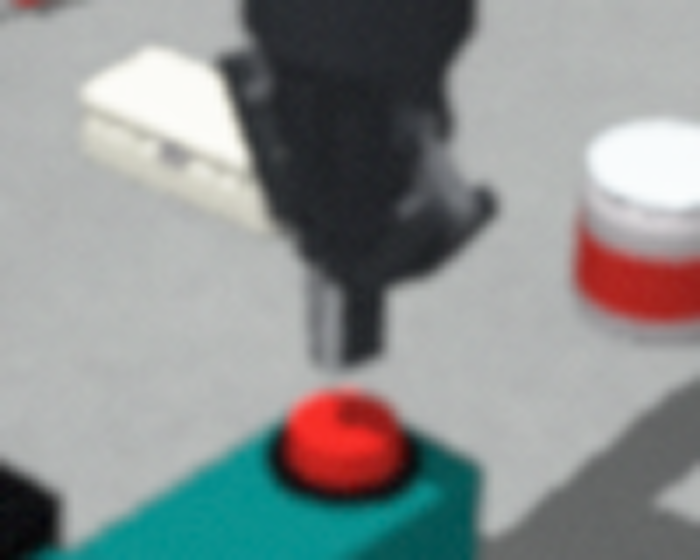

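```bash
python3 - <<'E'
from h import *
t=cam("top");c=cam("scene")
for z in(.2136,.2276,.25): print(z,project(t,np.array([.704,.366,z])).round(1))
print("start",[project(c,np.array([.2235,.6365,z])).round(1) for z in(.192,.206,.23)], project(t,np.array([.2235,.6365,.2])).round(1))
print(cast(c,(359,268),.072),cast(c,(359,268),.0859),cast(c,(359,268),.1))
print(ctrl.get_state()["qpos"])
E
```

```text
0.2136 [[167.6 148.4]]
0.2276 [[165.2 145.6]]
0.25 [[161.2 140.9]]
start [array([[619.3, 225.4]]), array([[621. , 220.2]]), array([[624. , 211.1]])] [[  4.4 402. ]]
[[0.60002008 0.16560237 0.072     ]] [[0.61703198 0.17709028 0.0859    ]] [[0.63428866 0.18874348 0.1       ]]
[ 1.40166348e-01  3.88535344e-01  1.67987881e+00 -4.60256989e-05
  1.07274261e+00 -1.09295373e+00]
```

Call:
send_rows(
  moves="0 0 0 0 0 0.025 -1;0 0 0 0 0 0.05 -1;0 0 0 0 0 0.05 -1",
)

```text
time: 5.12
eef_pos: [0.6398, 0.1921, 0.074]
tcp_rot: [0.168, 0.986, -0.0, -0.001]
contact_force: [-1.2, 0.4, -0.5]
opening: -0.001
finger_force: 0.0
```

```bash
python3 - <<'E'
from h import *
cam("scene","sc2");cam("top","top2")
a=cv2.imread("pics/sc2.png")[210:300,310:410];b=cv2.imread("pics/scene0.png")[130:220,540:640];t=cv2.imread("pics/top2.png")[150:240,210:310]
r=lambda i,f:cv2.resize(i,None,fx=f,fy=f,interpolation=cv2.INTER_CUBIC)
cv2.imwrite("pics/cmp.png",np.hstack([r(a,2.66),r(b,2.66),r(t,2.66)]))
E
```

```text
(no output)
```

View pics/cmp.png

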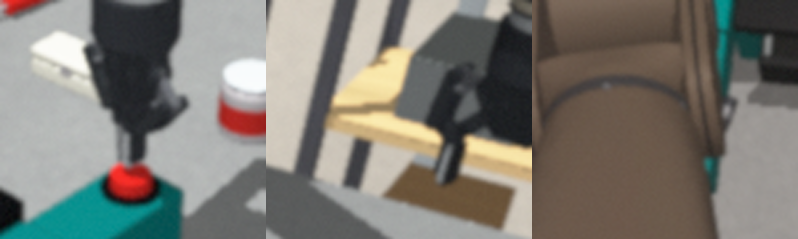

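```bash
python3 - <<'E'
from h import *
t=cam("top");c=cam("scene")
y=np.array([.332,.943,0])
p0=np.array([.2235,.6365,0])
for o in(-.05,.05):
  for z in(.192,.206,.24): print("start",o,z,project(c,p0+o*y+[0,0,z]).round(1))
for x in(.60,.64):
  p=np.array([x,.192 if x==.64 else .166,0])
  for z in(.12,.16): print("now",x,z,project(t,p-.05*y+[0,0,z]).round(1))
E
```

```text
start -0.05 0.192 [[600.1 216.6]]
start -0.05 0.206 [[601.6 211.5]]
start -0.05 0.24 [[605.5 198.7]]
start 0.05 0.192 [[639.6 234.7]]
start 0.05 0.206 [[641.4 229.4]]
start 0.05 0.24 [[646.1 216.1]]
now 0.6 0.12 [[294.9 219.3]]
now 0.6 0.16 [[293.8 214.6]]
now 0.64 0.12 [[283.  201.1]]
now 0.64 0.16 [[281.4 195.7]]
```

Call:
send_rows(
  moves="0 0 0 0 0 0.02 -1;0 0 0 0 0 0.02 -1",
)

```text
time: 5.58
eef_pos: [0.6401, 0.1921, 0.0706]
tcp_rot: [0.168, 0.986, -0.0, -0.0]
contact_force: [0.5, 0.2, -0.9]
opening: -0.001
finger_force: 0.0
```

Call:
send_rows(
  moves="0 0 0 0 0 0.015 -1;0 0 0 0 0 0.015 -1",
)

```text
time: 5.82
eef_pos: [0.6402, 0.1922, 0.0677]
tcp_rot: [0.168, 0.986, -0.0, -0.0]
contact_force: [0.2, 0.7, -0.5]
opening: -0.003
finger_force: 0.0
```

Call:
send_rows(
  moves="0 0 0 0 0 0.01 -1;0 0 0 0 0 0.01 -1",
)

```text
time: 6.08
eef_pos: [0.6403, 0.1922, 0.0659]
tcp_rot: [0.168, 0.986, -0.0, -0.0]
contact_force: [-0.5, -0.1, 0.4]
opening: -0.003
finger_force: 0.0
```

Call:
send_rows(
  moves="0 0 0 0 0 0.02 -1;0 0 0 0 0 0.02 -1",
)

```text
time: 6.32
eef_pos: [0.6409, 0.1923, 0.0632]
tcp_rot: [0.168, 0.986, 0.0, 0.0]
contact_force: [-2.1, -0.5, 3.6]
opening: 0.005
finger_force: 2.5
```

Call:
send_rows(
  moves="0 0 0 0 0 0.01 -1;0 0 0 0 0 0.01 -1",
)

```text
time: 6.58
eef_pos: [0.6408, 0.1924, 0.0615]
tcp_rot: [0.168, 0.986, 0.0, 0.0]
contact_force: [-2.9, -0.6, 6.0]
opening: -0.001
finger_force: 2.8
```

Call:
send_rows(
  moves="0 0 0 0 0 0.01 -1;0 0 0 0 0 0.01 -1",
)

```text
time: 6.82
eef_pos: [0.6407, 0.1924, 0.0597]
tcp_rot: [0.168, 0.986, 0.0, 0.0]
contact_force: [-3.1, -0.4, 6.3]
opening: 0.005
finger_force: 3.2
```

```bash
python3 - <<'E'
from h import *
a=cam("scene","sc3")["image"][210:300,310:410,::-1]
cv2.imwrite("pics/sc3c.png",cv2.resize(a,None,fx=5,fy=5,interpolation=cv2.INTER_CUBIC))
E
```

```text
(no output)
```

View pics/sc3c.png

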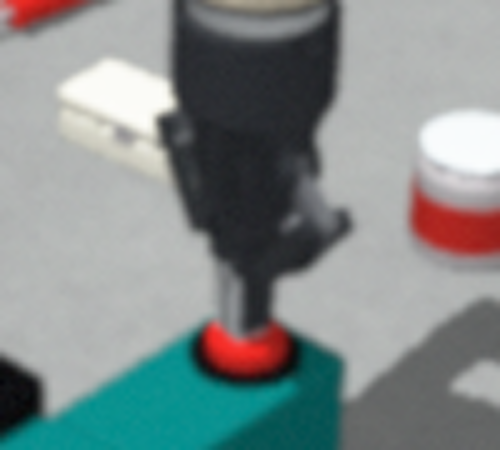

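Call:
send_rows(
  moves="0 0 0 0 0 0.015 -1;0 0 0 0 0 0.025 -1;0 0 0 0 0 0.025 -1",
)

```text
time: 7.25
eef_pos: [0.6408, 0.1924, 0.0539]
tcp_rot: [0.168, 0.986, 0.0, 0.0]
contact_force: [-2.0, 0.2, 4.6]
opening: -0.001
finger_force: 2.5
```

```bash
python3 - <<'E'
from h import *
a=cam("scene","sc4")["image"]; b=cv2.cvtColor(cv2.imread("pics/scene0.png"),cv2.COLOR_BGR2RGB)
print(ctrl.get_state()["eef_pos"], (np.abs(a[190:330,140:340].astype(int)-b[190:330,140:340]).sum(2)>60).sum())
E
```

```text
[0.64077795 0.19244313 0.05387686] 2373
```

Call:
send_rows(
  moves="0 0 0 0 0 -0.4 -1;0 0 0 0 0 -0.85 1;0 0 0 0 0 -0.85 1;0 0 0 0 0.9 -0.85 1;0 0 0 0 0.9 -0.85 1;0 0 0 0 0.9 -0.85 1;0 0 0 0 0.9 -0.85 1",
)

```text
time: 8.18
eef_pos: [0.6995, 0.3656, 0.2196]
tcp_rot: [0.166, 0.986, -0.0, -0.001]
contact_force: [-0.6, -0.9, -0.2]
opening: 1.001
finger_force: 0.0
```

```bash
python3 - <<'E'
from h import *
cam("top","top3");cam("scene","sc5");print(ctrl.get_state()["eef_pos"])
E
```

```text
[0.69974688 0.36221036 0.22116406]
```

View pics/top3.png

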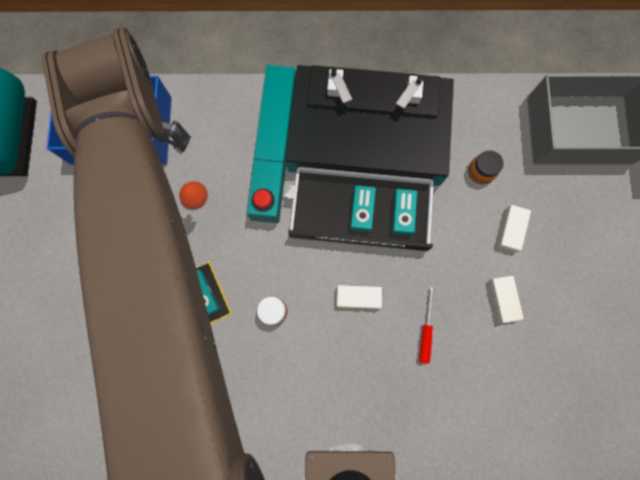

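```bash
python3 - <<'E'
from h import *
c=cam("top");h=hsv(c);H,S,V=h[...,0],h[...,1],h[...,2]
print("col V",V[180:240,362],"\nH",H[180:240:3,362])
print("row V",V[205,345:425])
m0=(H>78)&(H<98)&(S>110)
for th in(60,100,120):
    for r in rects(c,m0&(V>th),.046): print(th,*r)
d=(V<70)
for r in rects(c,d&(np.arange(640)[None]>285)&(np.arange(640)[None]<440)&(np.arange(480)[:,None]>165)&(np.arange(480)[:,None]<252),.012,1000): print("dark",*r)
E
```

```text
col V [ 39  40  40  39  42  74 121 150 161 174 198 208 209 209 208 209 207 205
 202 199 198 195 192 188 181 174 168 167 175 196 205 184 133  87  72  74
  71  82 138 199 213 197 177 170 169 169 166 145 106  76  68  55  48  47
  49  53  53  59  61  62] 
H [45 20 89 88 53 60 79 85 88 89 53 15  0 13 88 89 89 88 20 15]
row V [ 55  56  56  54  52  43  46  68 114 149 160 162 162 166 171 180 182 174
 169 170 183 194 191 179 171 170 169 164 142  91  56  56  55  56  56  55
  55  57  55  57  55  56  55  53  54  50  43  44  51  68 100 139 163 169
 170 178 197 215 214 195 177 175 194 216 216 200 179 172 173 169 151 100
  60  53  54  54  56  54  55  55]
60 [207. 292.] [438.4 318.9] 100.6 24.6 24.1
60 [405. 211.] [ 621.2 -127.4] 107.4 52.2 -5.5
60 [363. 208.] [629.1 -32.1] 107.0 50.8 -6.2
60 [  7. 114.] [863.9 810.2] 245.9 51.0 7.5
60 [272. 146.] [793.  167.6] 387.5 99.5 -5.4
100 [207. 292.] [439.3 315.8] 94.5 19.7 17.4
100 [405. 210.] [ 622.9 -128.7] 100.2 48.1 -5.4
100 [363. 207.] [631.  -32.8] 100.0 47.8 -6.5
100 [271. 140.] [799.5 182. ] 377.2 70.4 -5.6
120 [207. 293.] [436.4 315.2] 86.0 16.0 17.4
120 [405. 210.] [ 623.2 -128.8] 98.3 46.4 -5.4
120 [363. 207.] [631.2 -33. ] 98.5 46.2 -6.6
120 [270. 142.] [800.4 182.6] 375.8 69.5 -5.7
dark [361. 212.] [631.2 -32.4] 330.9 162.1 84.4
```

```bash
python3 -c "
from h import *
rows([(.665,.162,.12,-6),(.631,-.033,.10,-6)])"
```

```text
at [0.6999 0.3614 0.222 ] yaw 160.6 t 8.3 open 1.0
-0.0002 -0.0001 -0.0371 -0.1662 -0.9977 0.5114 rows 3.6
-0.0002 -0.0001 -0.0371 -0.3292 -1.9738 0.6126 rows 3.2
```

Call:
send_rows(
  moves="0 0 -0.037 -0.166 -0.99 0.5 0.5;0 0 -0.037 -0.166 -0.99 0.5 0.5;0 0 -0.037 -0.166 -0.99 0.5 0.5;0 0 -0.037 -0.166 -0.99 0.5 0.5;0 0 -0.037 -0.166 -0.99 0.5 0.5",
)

```text
time: 8.95
eef_pos: [0.6641, 0.1601, 0.1216]
tcp_rot: [0.055, 0.998, -0.0, -0.002]
contact_force: [-0.3, 0.8, 1.0]
opening: 0.748
finger_force: 0.0
```

```bash
python3 -c "
from h import *
rows([(.631,-.033,.08,-6),(.631,-.033,.03,-6),(.631,-.033,-.008,-6)])"
```

```text
at [0.6641 0.1601 0.1216] yaw 173.7 t 8.9 open 0.748
-0.0002 -0.0005 -0.0010 0.0572 -0.9778 0.2093 rows 3.2
-0.0002 -0.0005 -0.0010 0.0564 -0.9775 0.4593 rows 0.8
-0.0002 -0.0005 -0.0010 0.0558 -0.9773 0.6493 rows 0.6
```

Call:
send_rows(
  moves="0 0 0 0.057 -0.977 0.1 0.5;0 0 0 0.057 -0.977 0.1 0.5;0 0 0 0.057 -0.977 0.1 0.5;0 0 0 0.057 -0.977 0.1 0.5;0 0 0 0.057 -0.977 0.45 0.5;0 0 0 0.057 -0.977 0.45 0.5;0 0 0 0.057 -0.977 0.45 0.5",
)

```text
time: 9.82
eef_pos: [0.6342, -0.0279, 0.0337]
tcp_rot: [0.052, 0.999, 0.0, -0.0]
contact_force: [0.2, 0.0, 0.9]
opening: 0.747
finger_force: 0.0
```

```bash
python3 - <<'E'
from h import *
rows([(.631,-.033,-.008,-6)])
a=cam("scene","sc6")["image"][180:310,200:360,::-1]
cv2.imwrite("pics/sc6c.png",cv2.resize(a,None,fx=4,fy=4,interpolation=cv2.INTER_CUBIC))
E
```

```text
at [ 0.6342 -0.0279  0.0337] yaw 174.0 t 9.8 open 0.747
0.0000 -0.0000 0.0001 0.0134 -0.0272 0.2086 rows 0.7
```

View pics/sc6c.png

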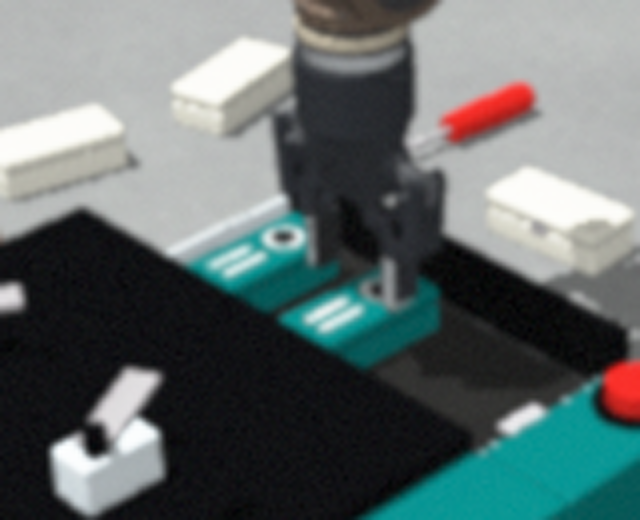

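```bash
python3 - <<'E'
from h import *
c=cam("scene")
for z in(.02,.05,.06,.07): print(z,cast(c,[(279.5,246),(299.5,256)],z).round(3).tolist())
E
```

```text
0.02 [[0.586, -0.112, 0.02], [0.59, -0.036, 0.02]]
0.05 [[0.621, -0.079, 0.05], [0.624, -0.005, 0.05]]
0.06 [[0.632, -0.068, 0.06], [0.636, 0.005, 0.06]]
0.07 [[0.644, -0.056, 0.07], [0.648, 0.015, 0.07]]
```

Call:
send_rows(
  moves="0 0 0 0.013 -0.027 0.1 0.5;0 0 0 0.013 -0.027 0.2 0.5;0 0 0 0.013 -0.027 0.2 0.5;0 0 0 0.013 -0.027 0.2 -1;0 0 0 0.013 -0.027 0.2 -1;0 0 0 0.013 -0.027 0.2 -1;0 0 0 0.013 -0.027 0.2 -1;0 0 0 0.013 -0.027 0.2 -1",
  newtons=40,
)

```text
time: 10.92
eef_pos: [0.6307, -0.034, -0.0069]
tcp_rot: [0.053, 0.999, -0.0, -0.0]
contact_force: [0.1, -0.4, -2.0]
opening: 0.555
finger_force: 42.2
```

Call:
send_rows(
  moves="0 0 0 0 0 -0.3 -1;0 0 0 0 0 -0.7 -1;0 0 0 0 0 -0.9 -1;0 0 0 0 0 -0.9 -1",
)

```text
time: 11.42
eef_pos: [0.6349, -0.0348, 0.1812]
tcp_rot: [0.053, 0.999, -0.001, 0.007]
contact_force: [-0.3, 0.4, -1.7]
opening: 0.557
finger_force: 42.7
```

```bash
python3 - <<'E'
from h import *
c=cam("top");h=hsv(c);H,S,V=h[...,0],h[...,1],h[...,2]
R0=np.zeros(H.shape,bool);R0[250:340,160:250]=1
m=R0&(H>78)&(H<98)&(S>110)
for th in(60,90,100,110,120):
    for r in rects(c,m&(V>th),.044): print(th,*r)
y=R0&(H>18)&(H<34)&(S>100)&(V>80)
ys,xs=np.nonzero(y); w=(cast(c,np.c_[xs,ys],.010)[:,:2]*1000).astype(np.float32)
print("stand",cv2.minAreaRect(w))
print("white blanks",[r for r in rects(c,(S<40)&(V>190),.034)])
rows([(.43,.32,.15,27)])
E
```

```text
60 [199. 294.] [432.7 334.5] 101.4 52.1 27.5
90 [199. 293.] [433.2 335.9] 99.5 50.3 26.7
100 [198. 293.] [433. 336.] 97.4 47.7 27.5
110 [199. 293.] [433. 336.] 97.4 46.0 27.5
120 [199. 293.] [433. 336.] 95.3 44.0 27.5
stand ((432.50885009765625, 332.49310302734375), (133.0734405517578, 82.2271957397461), 25.43970489501953)
white blanks [(array([270., 310.]), array([396.8, 174.9], dtype=float32), np.float32(58.2), np.float32(57.4), np.float32(-89.8)), (array([508., 298.]), array([ 424. , -353.1], dtype=float32), np.float32(98.6), np.float32(46.2), np.float32(9.2)), (array([516., 227.]), array([ 587. , -383.8], dtype=float32), np.float32(98.7), np.float32(46.3), np.float32(-17.5)), (array([159., 207.]), array([632.9, 439.8], dtype=float32), np.float32(39.6), np.float32(21.6), np.float32(19.8)), (array([293., 201.]), array([648.6, 136. ], dtype=float32), np.float32(128.4), np.float32(22.5), np.float32(-5.5)), (array([412.,  90.]), array([ 923.6, -159.5], dtype=float32), np.float32(78.1), np.float32(42.6), np.float32(-24.4))]
at [ 0.6326 -0.0343  0.1769] yaw 174.0 t 11.5 open 0.557
-0.0004 0.0010 -0.0917 1.1943 1.6556 0.1249 rows 6.5
```

Call:
send_rows(
  moves="0 0 -0.045 0.6 0.85 0.05 -1;0 0 -0.045 0.6 0.85 0.05 -1;0 0 -0.045 0.6 0.85 0.05 -1;0 0 -0.045 0.6 0.85 0.05 -1",
)

```text
time: 11.98
eef_pos: [0.5256, 0.15, 0.1599]
tcp_rot: [-0.09, 0.996, 0.0, -0.003]
contact_force: [0.8, 1.0, -2.2]
opening: 0.557
finger_force: 42.6
```

```bash
python3 - <<'E'
from h import *
rows([(.433,.336,.12,27),(.433,.336,.08,27)])
c=cv2.cvtColor(cv2.imread("pics/top0.png"),cv2.COLOR_BGR2RGB);k=dict(cam("top"));k["image"]=c;h=hsv(k);H,S,V=h[...,0],h[...,1],h[...,2]
R0=np.zeros(H.shape,bool);R0[250:340,160:250]=1
m=R0&(H>78)&(H<98)&(S>110)
for th in(90,100,110):
    kk=max(cv2.findContours((m&(V>th)).astype(np.uint8),0,1)[0],key=cv2.contourArea)
    w=(cast(k,kk[:,0],.044)[:,:2]*1e4).astype(np.int32)
    M=cv2.moments(w); print(th,M["m10"]/M["m00"]/10,M["m01"]/M["m00"]/10,np.degrees(.5*np.arctan2(2*M["mu11"],M["mu20"]-M["mu02"])))
R0&=(H>18)&(H<34)&(S>100)&(V>80)
E
```

```text
at [0.5256 0.15   0.1599] yaw -169.7 t 12.0 open 0.557
0.0003 -0.0009 -0.0463 0.2870 0.9979 0.2023 rows 3.4
0.0003 -0.0009 -0.0463 0.2858 0.9978 0.4023 rows 0.6
90 432.7357835318835 335.8270463442011 27.378558736807708
100 432.9379793313118 335.8697805792326 27.352978042765958
110 432.80230718031544 335.7856068102136 27.110101457062623
```

Call:
send_rows(
  moves="0 0 -0.047 0.287 0.995 0.1 -1;0 0 -0.047 0.287 0.995 0.1 -1;0 0 -0.047 0.287 0.995 0.1 -1;0 0 -0.047 0.287 0.995 0.2 -1;0 0 -0.047 0.287 0.995 0.4 -1;0 0 -0.047 0.287 0.995 0.4 -1",
)

```text
time: 12.78
eef_pos: [0.4346, 0.3312, 0.0783]
tcp_rot: [-0.234, 0.972, -0.001, -0.005]
contact_force: [0.0, 0.2, -1.6]
opening: 0.552
finger_force: 42.6
```

```bash
python3 - <<'E'
from h import *
rows([(.4328,.3358,.03,27.3),(.4328,.3358,.026,27.3)])
E
```

```text
at [0.4346 0.3312 0.0783] yaw -152.9 t 12.8 open 0.552
-0.0001 -0.0017 -0.0006 -0.0048 0.0245 0.2414 rows 0.8
-0.0001 -0.0017 -0.0006 -0.0050 0.0245 0.2614 rows 0.1
```

Call:
send_rows(
  moves="0 0 0 -0.005 0.024 0.15 -1;0 0 0 -0.005 0.024 0.2 -1;0 0 0 -0.005 0.024 0.2 -1;0 0 0 -0.005 0.024 0.2 -1",
)

```text
time: 13.28
eef_pos: [0.4376, 0.3383, 0.0445]
tcp_rot: [-0.234, 0.972, 0.0, 0.001]
contact_force: [0.7, 0.3, -1.9]
opening: 0.559
finger_force: 42.7
```

```bash
python3 - <<'E'
from h import *
rows([(.4328,.3358,.03,27.3),(.4328,.3358,.0255,27.3)])
E
```

```text
at [0.4376 0.3383 0.0445] yaw -152.9 t 13.3 open 0.559
-0.0000 0.0004 -0.0007 0.0272 -0.0002 0.0726 rows 0.2
-0.0000 0.0004 -0.0007 0.0272 -0.0002 0.0951 rows 0.1
```

Call:
send_rows(
  moves="0 0 0 0.027 0 0.04 -1;0 0 0 0.027 0 0.04 -1;0 0 0 0.027 0 0.04 -1;0 0 0 0.027 0 0.04 -1",
)

```text
time: 13.78
eef_pos: [0.4318, 0.3358, 0.0354]
tcp_rot: [-0.234, 0.972, 0.0, 0.0]
contact_force: [-0.3, -0.2, -1.2]
opening: 0.555
finger_force: 42.7
```

```bash
python3 - <<'E'
from h import *
rows([(.4328,.3358,.03,27.3),(.4328,.3358,.0255,27.3)])
E
```

```text
at [0.4318 0.3358 0.0354] yaw -152.9 t 13.8 open 0.555
-0.0000 0.0001 -0.0006 -0.0044 -0.0023 0.0269 rows 0.1
-0.0000 0.0001 -0.0006 -0.0044 -0.0023 0.0494 rows 0.1
```

Call:
send_rows(
  moves="0 0 0 -0.004 -0.002 0.04 -1;0 0 0 -0.004 -0.002 0.05 -1;0 0 0 -0.004 -0.002 0.05 -1;0 0 0 -0.004 -0.002 0.05 -1",
)

```text
time: 14.28
eef_pos: [0.4324, 0.3356, 0.0249]
tcp_rot: [-0.234, 0.972, -0.0, -0.0]
contact_force: [-0.1, -0.2, -1.6]
opening: 0.554
finger_force: 42.7
```

Call:
send_rows(
  moves="0 0 0 0 0 0.008 -1;0 0 0 0 0 0.008 -1;0 0 0 0 0 0.008 -1;0 0 0 0 0 0.008 0.4;0 0 0 0 0 0.008 0.4;0 0 0 0 0 0.008 0.4;0 0 0 0 0 0.008 0.4;0 0 0 0 0 -0.4 0.4;0 0 0 0 0 -0.8 0.4;0 0 0 0 0 -0.8 0.4;0 0 0 0 0 -0.8 0.4;0 0 0 0 0 -0.8 0.4",
)

```text
time: 15.78
eef_pos: [0.4318, 0.3353, 0.1839]
tcp_rot: [-0.234, 0.972, -0.0, -0.001]
contact_force: [-0.3, -0.0, -0.9]
opening: 0.7
finger_force: 0.0
```

```bash
python3 - <<'E'
from h import *
rows([(.5,.2,.15,-5),(.6232,-.1288,.06,-5.5)])
E
```

```text
at [0.4318 0.3353 0.1839] yaw -152.9 t 15.8 open 0.7
-0.0001 -0.0003 0.0891 0.0042 -0.7577 0.1696 rows 3.0
-0.0001 -0.0003 0.0905 0.2034 -2.5019 0.6200 rows 5.8
```

Call:
send_rows(
  moves="0 0 0.09 0.1 -0.99 0 0.4;0 0 0.09 0.1 -0.99 0 0.4;0 0 0.09 0.1 -0.99 0 0.4;0 0 0.09 0.1 -0.99 0 0.4;0 0 0.09 0.1 -0.99 0 0.4;0 0 0.09 0.1 -0.99 0 0.4",
)

```text
time: 16.52
eef_pos: [0.5039, 0.1514, 0.1841]
tcp_rot: [0.045, 0.999, 0.0, -0.001]
contact_force: [-0.2, 0.5, -0.6]
opening: 0.702
finger_force: 0.0
```

```bash
python3 - <<'E'
from h import *
rows([(.6232,-.1288,.08,-5.5)])
E
```

```text
at [0.5039 0.1514 0.1841] yaw 174.8 t 16.5 open 0.702
0.0000 -0.0003 0.0008 -0.7221 -1.3415 0.5189 rows 5.2
```

Call:
send_rows(
  moves="0 0 0 -0.5 -0.8 0 0.5;0 0 0 -0.5 -0.8 0 0.5;0 0 0 -0.5 -0.8 0 0.5;0 0 0 -0.5 -0.8 0 0.5",
)

```text
time: 17.02
eef_pos: [0.5908, -0.02, 0.1848]
tcp_rot: [0.047, 0.999, -0.0, 0.0]
contact_force: [-0.4, -0.3, 0.4]
opening: 0.75
finger_force: 0.0
```

Call:
send_rows(
  moves="0 0 0 -0.22 -0.54 0.3 0.5;0 0 0 -0.22 -0.54 0.3 0.5;0 0 0 -0.22 -0.54 0.5 0.5;0 0 0 -0.22 -0.54 0.5 0.5;0 0 0 -0.22 -0.54 0.5 0.5;0 0 0 -0.22 -0.54 0.5 0.5",
)

```text
time: 17.77
eef_pos: [0.6249, -0.1288, 0.0879]
tcp_rot: [0.045, 0.999, -0.001, 0.002]
contact_force: [-0.0, 0.2, -0.3]
opening: 0.747
finger_force: 0.0
```

```bash
cat >> h.py <<'E'
def stack(zs):
    c=cam("top");h=hsv(c);H,S,V=h[...,0],h[...,1],h[...,2]
    R0=np.zeros(H.shape,bool);R0[230:350,140:260]=1
    for th in(100,110):
        kk=max(cv2.findContours((R0&(H>78)&(H<98)&(S>110)&(V>th)).astype(np.uint8),0,1)[0],key=cv2.contourArea)
        for z in zs:
            w=(cast(c,kk[:,0],z)[:,:2]*1e4).astype(np.int32); M=cv2.moments(w)
            print(th,z,round(M["m10"]/M["m00"]/10,1),round(M["m01"]/M["m00"]/10,1),np.degrees(.5*np.arctan2(2*M["mu11"],M["mu20"]-M["mu02"])).round(1),cv2.minAreaRect(w)[1])
E
python3 - <<'E'
from h import *
stack([.078])
rows([(.6232,-.1288,.03,-5.5),(.6232,-.1288,-.007,-5.5)])
E
```

```text
100 0.078 432.7 335.2 26.5 (980.11279296875, 482.8653869628906)
110 0.078 432.9 335.7 26.5 (969.7567138671875, 466.7842102050781)
at [ 0.6248 -0.1291  0.0878] yaw 174.8 t 17.8 open 0.75
-0.0002 0.0006 0.0008 0.0092 0.0011 0.2888 rows 0.9
-0.0002 0.0006 0.0008 0.0100 0.0013 0.4738 rows 0.6
```

Call:
send_rows(
  moves="0 0 0 0.009 0 0.25 0.5;0 0 0 0.009 0 0.45 0.5;0 0 0 0.009 0 0.475 0.5;0 0 0 0.009 0 0.475 0.5;0 0 0 0.009 0 0.475 0.5;0 0 0 0.009 0 0.475 -1;0 0 0 0.009 0 0.475 -1;0 0 0 0.009 0 0.475 -1;0 0 0 0.009 0 0.475 -1;0 0 0 0.009 0 0.475 -1",
  newtons=40,
)

```text
time: 19.08
eef_pos: [0.6232, -0.1303, -0.0075]
tcp_rot: [0.046, 0.999, -0.0, 0.002]
contact_force: [-1.0, 0.4, 6.2]
opening: 0.556
finger_force: 42.5
```

Call:
send_rows(
  moves="0 0 0 0 0 -0.3 -1;0 0 0 0 0 -0.7 -1;0 0 0 0 0 -0.95 -1;0 0 0 0 0 -0.95 -1;0 0 0 0 0 -0.95 -1",
)

```text
time: 19.7
eef_pos: [0.6211, -0.1296, 0.1797]
tcp_rot: [0.046, 0.999, 0.0, -0.0]
contact_force: [0.4, -0.2, -2.6]
opening: 0.556
finger_force: 42.6
```

```bash
python3 - <<'E'
from h import *
rows([(.4328,.3358,.12,27)])
E
```

```text
at [ 0.6211 -0.1296  0.1797] yaw 174.7 t 19.7 open 0.556
0.0000 -0.0001 -0.0898 1.1528 2.2295 0.2994 rows 8.1
```

Call:
send_rows(
  moves="0 0 0 0.4 0.95 0 -1;0 0 0 0.4 0.95 0 -1;0 0 0 0.4 0.95 0 -1;0 0 0 0.4 0.95 0 -1",
)

```text
time: 20.2
eef_pos: [0.5561, 0.0699, 0.1763]
tcp_rot: [0.045, 0.999, 0.0, -0.004]
contact_force: [-0.0, -1.1, -1.7]
opening: 0.553
finger_force: 42.6
```

Call:
send_rows(
  moves="0 0 -0.09 0.75 0.95 0 -1;0 0 -0.09 0.75 0.95 0 -1;0 0 -0.09 0.75 0.95 0 -1;0 0 -0.09 0.75 0.95 0 -1;0 0 -0.09 0.75 0.95 0 -1;0 0 -0.09 0.75 0.95 0 -1",
)

```text
time: 20.95
eef_pos: [0.4275, 0.2692, 0.1785]
tcp_rot: [-0.234, 0.972, -0.001, -0.001]
contact_force: [0.8, 0.1, -2.1]
opening: 0.551
finger_force: 42.7
```

```bash
python3 - <<'E'
from h import *
rows([(.4328,.3357,.1,27),(.4328,.3357,.07,27)])
E
```

```text
at [0.4275 0.2692 0.1785] yaw -152.9 t 20.9 open 0.551
-0.0001 -0.0004 0.0003 -0.1763 0.2843 0.3920 rows 1.6
-0.0001 -0.0004 0.0003 -0.1767 0.2843 0.5420 rows 0.5
```

Call:
send_rows(
  moves="0 0 0 -0.176 0.284 0 -1;0 0 0 -0.176 0.284 0 -1;0 0 0 -0.176 0.284 0.25 -1;0 0 0 -0.176 0.284 0.5 -1;0 0 0 -0.176 0.284 0.5 -1;0 0 0 -0.176 0.284 0.5 -1;0 0 0 -0.176 0.284 0.5 -1;0 0 0 -0.176 0.284 0.5 -1",
)

```text
time: 21.95
eef_pos: [0.4347, 0.3371, 0.0824]
tcp_rot: [-0.234, 0.972, 0.0, 0.002]
contact_force: [0.1, -0.7, -2.3]
opening: 0.555
finger_force: 42.9
```

```bash
python3 - <<'E'
from h import *
rows([(.4328,.3357,.0585,27)])
E
```

```text
at [0.4347 0.3371 0.0824] yaw -152.9 t 21.9 open 0.555
-0.0000 0.0006 0.0002 0.0120 -0.0020 0.1193 rows 0.4
```

Call:
send_rows(
  moves="0 0 0 0.012 -0.002 0.08 -1;0 0 0 0.012 -0.002 0.1 -1;0 0 0 0.012 -0.002 0.1 -1;0 0 0 0.012 -0.002 0.1 -1;0 0 0 0.012 -0.002 0.1 -1;0 0 0 0.012 -0.002 0.1 -1",
)

```text
time: 22.7
eef_pos: [0.4313, 0.3351, 0.0601]
tcp_rot: [-0.234, 0.972, 0.0, 0.0]
contact_force: [0.4, -0.6, -2.2]
opening: 0.555
finger_force: 43.0
```

```bash
python3 - <<'E'
from h import *
rows([(.4328,.3357,.0585,27)])
E
```

```text
at [0.4313 0.3351 0.0601] yaw -152.9 t 22.7 open 0.555
0.0000 0.0000 0.0002 -0.0078 -0.0008 0.0081 rows 0.0
```

Call:
send_rows(
  moves="0 0 0 -0.007 -0.001 0.008 -1;0 0 0 -0.007 -0.001 0.008 -1;0 0 0 -0.007 -0.001 0.008 -1;0 0 0 -0.007 -0.001 0.008 -1",
)

```text
time: 23.2
eef_pos: [0.4328, 0.3357, 0.0586]
tcp_rot: [-0.234, 0.972, 0.0, 0.0]
contact_force: [0.2, -0.2, -1.3]
opening: 0.556
finger_force: 43.0
```

Call:
send_rows(
  moves="0 0 0 0 0 0.004 -1;0 0 0 0 0 0.004 -1;0 0 0 0 0 0.004 0.4;0 0 0 0 0 0.004 0.4;0 0 0 0 0 0.004 0.4;0 0 0 0 0 0.004 0.4;0 0 0 0 0 -0.4 0.4;0 0 0 0 0 -0.6 0.4;0 0 0 0 0 -0.6 0.4;0 0 0 0 0 -0.6 0.4",
)

```text
time: 24.45
eef_pos: [0.4324, 0.3354, 0.1783]
tcp_rot: [-0.234, 0.972, -0.0, -0.0]
contact_force: [0.5, 0.1, -0.4]
opening: 0.701
finger_force: 0.0
```

```bash
python3 - <<'E'
from h import *
rows([(.428,-.02,.17,88),(.43,.0,.17,88)])
print(ctrl.get_state()["qpos"].round(2))
E
```

```text
at [0.4324 0.3354 0.1783] yaw -152.9 t 24.4 open 0.701
0.0000 -0.0000 -0.1692 0.8289 -1.5722 0.0415 rows 5.7
0.0000 -0.0000 -0.1692 0.7744 -1.4877 0.0415 rows 0.3
[ 0.47  0.03  1.92 -0.    1.19 -1.57]
```

```bash
sed -i 's/c=\[R.from_euler("z",a+k,degrees=True)\*R.from_euler("x",180,degrees=True) for k in(0,180)\]/c=[R.from_euler("z",a,degrees=True)*R.from_euler("x",180,degrees=True)]/' h.py; cat >> h.py <<'E'
def blanks():
    c=cam("top");h=hsv(c)
    for r in rects(c,(h[...,1]<40)&(h[...,2]>180),.034,500):
        if 85<r[2]<110 and 38<r[3]<60: print("blank",*r)
E
python3 - <<'E'
from h import *
blanks(); rows([(.43,-.02,.17,88)])
E
```

```text
blank [359. 296.] [428.3 -21.4] 99.2 47.8 88.0
blank [508. 298.] [ 424.  -353.2] 100.5 48.1 8.8
blank [516. 227.] [ 587.  -384.1] 100.3 47.9 -17.5
at [0.4318 0.3351 0.177 ] yaw -152.9 t 24.5 open 0.7
-0.0004 -0.0002 0.3308 0.8161 -1.5767 0.0372 rows 11.1
```

Call:
send_rows(
  moves="0 0 0.16 0 -0.9 0 0.5;0 0 0.16 0 -0.9 0 0.5;0 0 0.16 0 -0.9 0 0.5;0 0 0.16 0 -0.9 0 0.5;0 0 0.16 0 -0.9 0 0.5;0 0 0.16 0 -0.9 0 0.5;0 0 0.16 0 -0.9 0 0.5;0 0 0.16 0 -0.9 0 0.5",
)

```text
time: 25.5
eef_pos: [0.5139, 0.1752, 0.1772]
tcp_rot: [0.263, 0.965, -0.0, -0.001]
contact_force: [-0.2, -0.6, 0.6]
opening: 0.75
finger_force: 0.0
```

```bash
python3 - <<'E'
from h import *
blanks(); rows([(.43,-.02,.17,88)]);stack([.112])
E
```

```text
blank [359. 296.] [428.3 -22.4] 101.3 48.1 88.0
blank [508. 298.] [ 423.7 -353.4] 100.8 48.5 9.2
blank [516. 227.] [ 587.  -384.1] 100.3 47.9 -17.5
at [0.5141 0.1753 0.1776] yaw 149.5 t 25.6 open 0.751
-0.0003 -0.0001 0.1709 -0.1324 -1.0548 0.0389 rows 5.8
100 0.112 434.9 347.4 20.4 (978.0344848632812, 425.7799072265625)
110 0.112 435.9 348.0 19.5 (968.9865112304688, 425.7799072265625)
```

Call:
send_rows(
  moves="0 0 0.171 -0.13 -0.99 0 0.5;0 0 0.171 -0.13 -0.99 0 0.5;0 0 0.171 -0.13 -0.99 0 0.5;0 0 0.171 -0.13 -0.99 0 0.5;0 0 0.171 -0.13 -0.99 0 0.5;0 0 0.171 -0.13 -0.99 0 0.5;0 0 0.171 -0.13 -0.99 0 0.5;0 0 0.171 -0.13 -0.99 0 0.5;0 0 0.171 -0.13 -0.99 0 0.5",
)

```text
time: 26.72
eef_pos: [0.4365, -0.0084, 0.1785]
tcp_rot: [0.719, 0.695, -0.0, -0.0]
contact_force: [-0.5, 0.0, -0.5]
opening: 0.75
finger_force: 0.0
```

```bash
python3 - <<'E'
from h import *
stack([.112]);rows([(.429,-.022,.04,88),(.429,-.022,-.015,88)])
E
```

```text
100 0.112 432.4 335.0 26.4 (968.6301879882812, 478.93853759765625)
110 0.112 432.7 335.6 26.3 (962.3560180664062, 470.844970703125)
at [ 0.4365 -0.0084  0.1785] yaw 88.0 t 26.8 open 0.748
-0.0000 -0.0000 -0.0000 -0.0694 -0.0350 0.6925 rows 2.2
-0.0000 -0.0000 -0.0000 -0.0695 -0.0350 0.9675 rows 0.9
```

Stack is excellent. Descend on blank A.

Call:
send_rows(
  moves="0 0 0 -0.07 -0.035 0.3 0.5;0 0 0 -0.07 -0.035 0.6 0.5;0 0 0 -0.07 -0.035 0.65 0.5;0 0 0 -0.07 -0.035 0.65 0.5;0 0 0 -0.07 -0.035 0.65 0.5",
)

```text
time: 27.4
eef_pos: [0.4314, -0.0228, 0.0512]
tcp_rot: [0.72, 0.694, 0.001, 0.002]
contact_force: [0.0, -0.2, 0.4]
opening: 0.754
finger_force: 0.0
```

```bash
python3 - <<'E'
from h import *
rows([(.4283,-.022,-.015,88)])
E
```

```text
at [ 0.4314 -0.0228  0.0512] yaw 88.0 t 27.4 open 0.754
0.0008 0.0002 -0.0001 0.0038 -0.0173 0.3311 rows 1.1
```

Call:
send_rows(
  moves="0 0 0 0.004 -0.015 0.2 0.5;0 0 0 0.004 -0.015 0.33 0.5;0 0 0 0.004 -0.015 0.33 0.5;0 0 0 0.004 -0.015 0.33 0.5;0 0 0 0.004 -0.015 0.33 -1;0 0 0 0.004 -0.015 0.33 -1;0 0 0 0.004 -0.015 0.33 -1;0 0 0 0.004 -0.015 0.33 -1;0 0 0 0.004 -0.015 0.33 -1",
  newtons=40,
)

```text
time: 28.52
eef_pos: [0.4282, -0.0219, -0.0154]
tcp_rot: [0.72, 0.694, 0.001, 0.002]
contact_force: [0.8, 1.0, 6.7]
opening: 0.548
finger_force: 43.2
```

Call:
send_rows(
  moves="0 0 0 0 0 -0.3 -1;0 0 0 0 0 -0.6 -1;0 0 0 0 0 -0.7 -1;0 0 0 0 0 -0.7 -1;0 0 0 0 0 -0.7 -1",
)

```text
time: 29.15
eef_pos: [0.4248, -0.021, 0.1211]
tcp_rot: [0.72, 0.694, -0.001, -0.001]
contact_force: [0.9, 1.1, -0.4]
opening: 0.555
finger_force: 42.4
```

```bash
python3 - <<'E'
from h import *
rows([(.641,.0665,.12,-5.6)])
E
```

```text
at [ 0.4248 -0.021   0.1211] yaw 87.9 t 29.1 open 0.555
-0.0004 0.0002 0.2598 0.4762 1.0642 0.0032 rows 8.7
```

Call:
send_rows(
  moves="0 0 0.26 0.47 0.99 0 -1;0 0 0.26 0.47 0.99 0 -1;0 0 0.26 0.47 0.99 0 -1;0 0 0.26 0.47 0.99 0 -1;0 0 0.26 0.47 0.99 0 -1;0 0 0.26 0.47 0.99 0 -1;0 0 0.26 0.47 0.99 0 -1;0 0 0.26 0.47 0.99 0 -1;0 0 0.26 0.47 0.99 0 -1;0 0 0.26 0.47 0.99 0 -1;0 0 0.26 0.47 0.99 0 -1;0 0 0.26 0.47 0.99 0 -1",
)

```text
time: 30.65
eef_pos: [0.627, 0.0655, 0.1219]
tcp_rot: [0.999, -0.049, -0.001, 0.0]
contact_force: [0.5, 0.9, -1.8]
opening: 0.555
finger_force: 42.3
```

```bash
python3 - <<'E'
from h import *
rows([(.641,.0665,.06,-5.6),(.641,.0665,.02,-5.6)])
E
```

```text
at [0.627  0.0655 0.1219] yaw -5.6 t 30.6 open 0.555
0.0000 0.0002 -0.0000 0.0696 -0.0121 0.3093 rows 1.0
0.0000 0.0002 -0.0000 0.0698 -0.0121 0.5093 rows 0.6
```

Call:
send_rows(
  moves="0 0 0 0.07 -0.012 0 -1;0 0 0 0.07 -0.012 0.2 -1;0 0 0 0.07 -0.012 0.45 -1;0 0 0 0.07 -0.012 0.5 -1;0 0 0 0.07 -0.012 0.5 -1;0 0 0 0.07 -0.012 0.5 -1;0 0 0 0.07 -0.012 0.5 -1",
)

```text
time: 31.52
eef_pos: [0.6432, 0.0664, 0.025]
tcp_rot: [0.999, -0.049, 0.002, 0.0]
contact_force: [-0.5, 0.3, -1.1]
opening: 0.555
finger_force: 42.3
```

```bash
python3 - <<'E'
from h import *
rows([(.641,.0665,-.002,-5.6)])
E
```

```text
at [0.6432 0.0664 0.025 ] yaw -5.7 t 31.5 open 0.555
-0.0000 -0.0007 -0.0002 -0.0117 0.0007 0.1352 rows 0.4
```

Call:
send_rows(
  moves="0 0 0 -0.01 0 0.08 -1;0 0 0 -0.01 0 0.13 -1;0 0 0 -0.01 0 0.13 -1;0 0 0 -0.01 0 0.13 -1;0 0 0 -0.01 0 0.13 -1",
)

```text
time: 32.15
eef_pos: [0.6399, 0.0666, -0.0034]
tcp_rot: [0.999, -0.049, 0.001, -0.0]
contact_force: [1.5, -0.0, 1.1]
opening: 0.556
finger_force: 42.8
```

Touching the floor; release and lift, then head to blank C.

Call:
send_rows(
  moves="0 0 0 0 0 0 0.4;0 0 0 0 0 0 0.4;0 0 0 0 0 0 0.4;0 0 0 0 0 0 0.4;0 0 0 0 0 -0.3 0.4;0 0 0 0 0 -0.6 0.4;0 0 0 0 0 -0.75 0.4;0 0 0 0 0 -0.75 0.4;0 0 0 0 0 -0.75 0.4",
)

```text
time: 33.28
eef_pos: [0.6384, 0.0667, 0.1448]
tcp_rot: [0.999, -0.049, -0.001, 0.0]
contact_force: [-0.9, -0.0, -0.6]
opening: 0.704
finger_force: 0.0
```

```bash
python3 - <<'E'
from h import *
blanks();rows([(.587,-.384,.12,-17.5),(.424,-.3534,.12,9)])
E
```

```text
blank [508. 298.] [ 423.9 -353.4] 100.5 47.8 9.2
blank [516. 227.] [ 586.9 -384. ] 99.7 47.6 -17.5
at [0.6379 0.0667 0.1439] yaw -5.7 t 33.3 open 0.694
0.0001 0.0007 0.0328 -0.0298 2.2676 0.1201 rows 7.3
-0.0001 0.0007 -0.0408 -0.8559 2.1960 0.1237 rows 2.7
```

Call:
send_rows(
  moves="0 0 0 0 0.9 0 0.5;0 0 0 0 0.9 0 0.5;0 0 0 0 0.9 0 0.5",
)

```text
time: 33.7
eef_pos: [0.62, -0.1138, 0.1437]
tcp_rot: [0.999, -0.049, -0.002, -0.001]
contact_force: [0.9, -1.6, 0.6]
opening: 0.752
finger_force: 0.0
```

Call:
send_rows(
  moves="0 0 0 0 0.9 0 0.5;0 0 0 0 0.9 0 0.5;0 0 0 0 0.9 0 0.5",
)

```text
time: 34.08
eef_pos: [0.6022, -0.2931, 0.1436]
tcp_rot: [0.999, -0.05, -0.002, -0.001]
contact_force: [0.7, -0.5, -0.1]
opening: 0.751
finger_force: 0.0
```

Call:
send_rows(
  moves="0 0 0.033 -0.03 0.467 0 0.5;0 0 0.033 -0.03 0.467 0 0.5;0 0 0.033 -0.03 0.467 0.35 0.5;0 0 0.033 -0.03 0.467 0.45 0.5;0 0 0.033 -0.03 0.467 0.45 0.5;0 0 0.033 -0.03 0.467 0.45 0.5;0 0 0.033 -0.03 0.467 0.45 0.5",
)

```text
time: 34.95
eef_pos: [0.5899, -0.3847, 0.0589]
tcp_rot: [0.988, -0.152, 0.002, 0.001]
contact_force: [0.8, -0.8, -0.5]
opening: 0.75
finger_force: 0.0
```

```bash
python3 - <<'E'
from h import *
rows([(.587,-.384,-.012,-17.5)])
E
```

```text
at [ 0.5899 -0.3847  0.0589] yaw -17.5 t 35.0 open 0.75
0.0002 -0.0006 -0.0001 -0.0162 0.0004 0.3543 rows 1.1
```

Call:
send_rows(
  moves="0 0 0 -0.013 0 0.2 0.5;0 0 0 -0.013 0 0.34 0.5;0 0 0 -0.013 0 0.34 0.5;0 0 0 -0.013 0 0.34 0.5;0 0 0 -0.013 0 0.34 -1;0 0 0 -0.013 0 0.34 -1;0 0 0 -0.013 0 0.34 -1;0 0 0 -0.013 0 0.34 -1;0 0 0 -0.013 0 0.34 -1",
  newtons=40,
)

```text
time: 36.08
eef_pos: [0.5878, -0.3845, -0.0085]
tcp_rot: [0.988, -0.153, 0.002, 0.001]
contact_force: [-0.3, 0.3, 6.3]
opening: 0.554
finger_force: 44.6
```

Call:
send_rows(
  moves="0 0 0 0 0 -0.3 -1;0 0 0 0 0 -0.6 -1;0 0 0 0 0 -0.75 -1;0 0 0 0 0 -0.75 -1;0 0 0 0 0 -0.75 -1",
)

```text
time: 36.7
eef_pos: [0.585, -0.3821, 0.1359]
tcp_rot: [0.988, -0.153, -0.002, -0.001]
contact_force: [1.0, 0.6, -2.4]
opening: 0.552
finger_force: 43.8
```

```bash
python3 - <<'E'
from h import *
rows([(.631,-.033,.12,-5.6)])
E
```

```text
at [ 0.585  -0.3821  0.1359] yaw -17.6 t 36.7 open 0.552
-0.0003 0.0006 -0.0332 -0.3070 -1.7336 0.0834 rows 5.6
```

Call:
send_rows(
  moves="0 0 -0.033 -0.2 -0.95 0 -1;0 0 -0.033 -0.2 -0.95 0 -1;0 0 -0.033 -0.2 -0.95 0 -1;0 0 -0.033 -0.2 -0.95 0 -1;0 0 -0.033 -0.2 -0.95 0 -1",
)

```text
time: 37.33
eef_pos: [0.6043, -0.1892, 0.1361]
tcp_rot: [0.999, -0.049, -0.002, -0.001]
contact_force: [-1.7, -0.9, -1.6]
opening: 0.551
finger_force: 43.7
```

```bash
python3 - <<'E'
from h import *
rows([(.631,-.033,.06,-5.6),(.631,-.033,.025,-5.6)])
E
```

```text
at [ 0.6043 -0.1892  0.1361] yaw -5.6 t 37.3 open 0.551
-0.0001 0.0006 -0.0000 0.0581 -0.7898 0.3809 rows 2.8
-0.0001 0.0006 -0.0000 0.0588 -0.7896 0.5559 rows 0.6
```

Call:
send_rows(
  moves="0 0 0 0.058 -0.79 0 -1;0 0 0 0.058 -0.79 0 -1;0 0 0 0.058 -0.79 0 -1;0 0 0 0.058 -0.79 0 -1;0 0 0 0.058 -0.79 0.3 -1;0 0 0 0.058 -0.79 0.5 -1;0 0 0 0.058 -0.79 0.52 -1;0 0 0 0.058 -0.79 0.52 -1;0 0 0 0.058 -0.79 0.52 -1;0 0 0 0.058 -0.79 0.52 -1",
)

```text
time: 38.58
eef_pos: [0.634, -0.0343, 0.0368]
tcp_rot: [0.999, -0.05, 0.002, 0.0]
contact_force: [-0.4, 0.8, -0.9]
opening: 0.549
finger_force: 43.7
```

```bash
python3 - <<'E'
from h import *
rows([(.631,-.033,.0035,-5.6)])
E
```

```text
at [ 0.634  -0.0343  0.0368] yaw -5.7 t 38.6 open 0.549
0.0001 -0.0006 -0.0002 -0.0162 -0.0052 0.1663 rows 0.5
```

Call:
send_rows(
  moves="0 0 0 -0.013 -0.005 0.1 -1;0 0 0 -0.013 -0.005 0.16 -1;0 0 0 -0.013 -0.005 0.165 -1;0 0 0 -0.013 -0.005 0.165 -1;0 0 0 -0.013 -0.005 0.165 -1",
)

```text
time: 39.2
eef_pos: [0.6304, -0.0323, 0.0031]
tcp_rot: [0.999, -0.049, -0.0, -0.0]
contact_force: [-3.5, 0.8, 9.7]
opening: 0.553
finger_force: 45.7
```

Call:
send_rows(
  moves="0 0 0 0 0 -0.003 -1;0 0 0 0 0 -0.003 0.4;0 0 0 0 0 -0.003 0.4;0 0 0 0 0 -0.003 0.4;0 0 0 0 0 -0.003 0.4;0 0 0 0 0 -0.3 0.4;0 0 0 0 0 -0.6 0.4;0 0 0 0 0 -0.7 0.4;0 0 0 0 0 -0.7 0.4;0 0 0 0 0 -0.7 0.4",
)

```text
time: 40.45
eef_pos: [0.6284, -0.0323, 0.1388]
tcp_rot: [0.999, -0.05, -0.002, -0.0]
contact_force: [-0.0, 0.7, -0.5]
opening: 0.701
finger_force: 0.0
```

```bash
python3 - <<'E'
from h import *
blanks();rows([(.424,-.3534,.12,9)])
E
```

```text
blank [508. 298.] [ 424.  -353.3] 100.0 47.6 9.2
blank [319. 203.] [642.7  67.2] 98.8 47.1 -5.6
at [ 0.6282 -0.0322  0.1383] yaw -5.7 t 40.5 open 0.701
-0.0002 0.0008 -0.0408 -0.8565 1.6990 0.0951 rows 6.1
```

Call:
send_rows(
  moves="0 0 0 -0.42 0.85 0 0.5;0 0 0 -0.42 0.85 0 0.5;0 0 0 -0.42 0.85 0 0.5;0 0 0 -0.42 0.85 0 0.5",
)

```text
time: 41.0
eef_pos: [0.5266, -0.1959, 0.139]
tcp_rot: [0.999, -0.052, -0.002, -0.001]
contact_force: [0.4, 0.8, 0.3]
opening: 0.749
finger_force: 0.0
```

Call:
send_rows(
  moves="0 0 -0.041 -0.43 0.85 0 0.5;0 0 -0.041 -0.43 0.85 0 0.5;0 0 -0.041 -0.43 0.85 0 0.5;0 0 -0.041 -0.43 0.85 0 0.5;0 0 -0.041 -0.43 0.85 0.3 0.5;0 0 -0.041 -0.43 0.85 0.42 0.5;0 0 -0.041 -0.43 0.85 0.42 0.5;0 0 -0.041 -0.43 0.85 0.42 0.5",
)

```text
time: 42.0
eef_pos: [0.4283, -0.3538, 0.0582]
tcp_rot: [0.997, 0.08, 0.0, 0.0]
contact_force: [0.2, 0.7, 0.4]
opening: 0.751
finger_force: 0.0
```

```bash
python3 - <<'E'
from h import *
rows([(.424,-.3533,-.011,9.2)])
E
```

```text
at [ 0.4283 -0.3538  0.0582] yaw 9.2 t 42.0 open 0.751
0.0001 -0.0001 -0.0001 -0.0212 -0.0062 0.3461 rows 1.1
```

Call:
send_rows(
  moves="0 0 0 -0.018 -0.005 0.2 0.5;0 0 0 -0.018 -0.005 0.34 0.5;0 0 0 -0.018 -0.005 0.34 0.5;0 0 0 -0.018 -0.005 0.34 0.5;0 0 0 -0.018 -0.005 0.34 -1;0 0 0 -0.018 -0.005 0.34 -1;0 0 0 -0.018 -0.005 0.34 -1;0 0 0 -0.018 -0.005 0.34 -1;0 0 0 -0.018 -0.005 0.34 -1",
  newtons=40,
)

```text
time: 43.12
eef_pos: [0.425, -0.3551, -0.008]
tcp_rot: [0.997, 0.079, 0.001, 0.001]
contact_force: [0.6, 1.0, 6.8]
opening: 0.554
finger_force: 44.1
```

Call:
send_rows(
  moves="0 0 0 0 0 -0.3 -1;0 0 0 0 0 -0.6 -1;0 0 0 0 0 -0.75 -1;0 0 0 0 0 -0.75 -1;0 0 0 0 0 -0.75 -1",
)

```text
time: 43.75
eef_pos: [0.4226, -0.3526, 0.1375]
tcp_rot: [0.997, 0.079, -0.001, -0.001]
contact_force: [-0.0, -1.2, -2.1]
opening: 0.547
finger_force: 43.1
```

```bash
python3 - <<'E'
from h import *
rows([(.6215,-.1325,.13,-5.6)]);blanks()
E
```

```text
at [ 0.4226 -0.3526  0.1375] yaw 9.1 t 43.8 open 0.547
-0.0004 0.0003 0.0408 1.1560 -0.9297 0.0381 rows 4.7
blank [363. 208.] [632.7 -32.7] 99.8 47.2 -5.7
blank [319. 204.] [642.3  67.2] 99.6 47.0 -5.6
```

Call:
send_rows(
  moves="0 0 0.041 0.98 -0.93 0 -1;0 0 0.041 0.98 -0.93 0 -1;0 0 0.041 0.98 -0.93 0 -1;0 0 0.041 0.98 -0.93 0 -1;0 0 0.041 0.98 -0.93 0 -1;0 0 0.041 0.98 -0.93 0 -1;0 0 0.041 0.98 -0.93 0 -1",
)

```text
time: 44.68
eef_pos: [0.5864, -0.1392, 0.1375]
tcp_rot: [0.999, -0.05, -0.002, -0.0]
contact_force: [-0.6, 0.1, -2.7]
opening: 0.552
finger_force: 43.1
```

```bash
python3 - <<'E'
from h import *
rows([(.6215,-.1325,.035,-5.6)])
E
```

```text
at [ 0.5864 -0.1392  0.1375] yaw -5.7 t 44.7 open 0.552
-0.0001 0.0006 -0.0002 0.1732 -0.0504 0.5120 rows 1.7
```

Call:
send_rows(
  moves="0 0 0 0.165 -0.05 0 -1;0 0 0 0.165 -0.05 0.1 -1;0 0 0 0.165 -0.05 0.3 -1;0 0 0 0.165 -0.05 0.5 -1;0 0 0 0.165 -0.05 0.52 -1;0 0 0 0.165 -0.05 0.52 -1;0 0 0 0.165 -0.05 0.52 -1;0 0 0 0.165 -0.05 0.52 -1",
)

```text
time: 45.68
eef_pos: [0.6227, -0.1329, 0.0376]
tcp_rot: [0.999, -0.05, 0.002, 0.001]
contact_force: [0.1, 1.2, -0.8]
opening: 0.546
finger_force: 43.1
```

```bash
python3 - <<'E'
from h import *
rows([(.6215,-.1325,.0045,-5.6)])
E
```

```text
at [ 0.6227 -0.1329  0.0376] yaw -5.7 t 45.7 open 0.546
0.0002 -0.0005 -0.0002 -0.0069 -0.0017 0.1654 rows 0.5
```

Call:
send_rows(
  moves="0 0 0 -0.005 0 0.1 -1;0 0 0 -0.005 0 0.155 -1;0 0 0 -0.005 0 0.155 -1;0 0 0 -0.005 0 0.155 -1;0 0 0 -0.005 0 0.155 -1",
)

```text
time: 46.3
eef_pos: [0.6202, -0.1322, 0.0039]
tcp_rot: [0.999, -0.049, -0.0, -0.0]
contact_force: [1.0, -0.7, -1.2]
opening: 0.549
finger_force: 43.3
```

Call:
send_rows(
  moves="0 0 0 0 0 0 0.4;0 0 0 0 0 0 0.4;0 0 0 0 0 0 0.4;0 0 0 0 0 0 0.4;0 0 0 0 0 -0.3 0.4;0 0 0 0 0 -0.6 0.4;0 0 0 0 0 -0.7 0.4;0 0 0 -0.6 -0.5 -0.7 -1;0 0 0 -0.6 -0.5 -0.7 -1;0 0 0 -0.6 -0.5 -0.7 -1;0 0 0 -0.6 -0.5 -0.7 -1;0 0 0 -0.6 -0.5 -0.7 -1",
)

```text
time: 47.8
eef_pos: [0.5115, -0.0214, 0.1445]
tcp_rot: [0.999, -0.05, 0.0, 0.0]
contact_force: [0.6, -0.1, 0.4]
opening: -0.002
finger_force: 0.0
```

```bash
python3 - <<'E'
from h import *
rows([(.5016,-.0198,.14,-5.6),(.5016,-.0198,.002,-5.6)])
c=cam("top","top4");h=hsv(c)
for r in rects(c,(h[...,1]<40)&(h[...,2]>180),.046,400): print(*r)
E
```

```text
at [ 0.5115 -0.0214  0.1445] yaw -5.7 t 47.8 open -0.002
0.0001 -0.0001 -0.0002 -0.0499 -0.0029 0.0224 rows 0.2
0.0001 -0.0001 -0.0002 -0.0502 -0.0031 0.7124 rows 2.2
[270. 310.] [397.4 174.6] 59.5 58.4 45.8
[319. 204.] [638.4  67.3] 98.9 46.6 -5.6
```

View pics/top4.png

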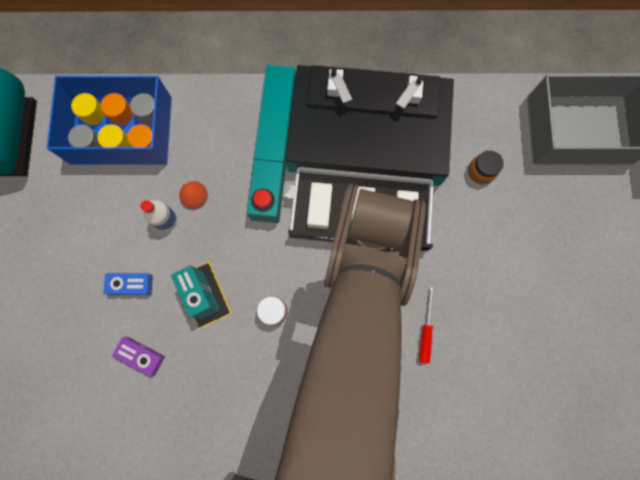

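Call:
send_rows(
  moves="0 0 0 -0.05 0 0 -1;0 0 0 -0.05 0 0.3 -1;0 0 0 -0.05 0 0.6 -1;0 0 0 -0.05 0 0.7 -1;0 0 0 -0.05 0 0.7 -1;0 0 0 -0.05 0 0.7 -1",
)

```text
time: 48.6
eef_pos: [0.5022, -0.0205, 0.0058]
tcp_rot: [0.999, -0.05, 0.001, 0.0]
contact_force: [-0.4, -0.4, 0.3]
opening: 0.003
finger_force: 0.0
```

```bash
python3 - <<'E'
from h import *
c=cam("top");print(cast(c,[(300,239),(430,247)],.062).round(3))
rows([(.631-.0443*0+.0438,-.0325-.0043,.002,-5.6)])
E
```

```text
[[ 0.552  0.11   0.062]
 [ 0.535 -0.178  0.062]]
at [ 0.5026 -0.0205  0.0062] yaw -5.7 t 48.6 open -0.005
0.0001 -0.0005 -0.0003 0.8646 -0.0044 0.0240 rows 2.8
```

Call:
send_rows(
  moves="0 0 0 0.06 0 0.01 -1;0 0 0 0.12 0 0.01 -1;0 0 0 0.17 0 0.01 -1;0 0 0 0.22 0 0.01 -1;0 0 0 0.27 0 0.01 -1;0 0 0 0.32 0 0.01 -1;0 0 0 0.37 0 0.01 -1;0 0 0 0.42 0 0.01 -1;0 0 0 0.47 0 0.01 -1;0 0 0 0.52 0 0.01 -1;0 0 0 0.57 0 0.01 -1;0 0 0 0.62 0 0.01 -1",
)

```text
time: 50.15
eef_pos: [0.622, -0.0317, 0.0022]
tcp_rot: [0.999, -0.049, -0.004, -0.0]
contact_force: [-9.4, 0.5, 7.5]
opening: 0.002
finger_force: 4.7
```

Call:
send_rows(
  moves="0 0 0 0.04 0 0 -1;0 0 0 0.08 0 0 -1;0 0 0 0.12 0 0 -1;0 0 0 0.15 0 0 -1;0 0 0 0.18 0 0 -1;0 0 0 0.2 0 0 -1;0 0 0 0.2 0 0 -1;0 0 0 0.2 0 0 -1",
)

```text
time: 51.15
eef_pos: [0.6614, -0.0356, 0.0021]
tcp_rot: [0.999, -0.049, -0.004, -0.0]
contact_force: [-9.5, 0.1, 6.4]
opening: 0.002
finger_force: 4.7
```

Call:
send_rows(
  moves="0 0 0 0.02 0 0 -1;0 0 0 0.035 0 0 -1;0 0 0 0.05 0 0 -1;0 0 0 0.05 0 0 -1;0 0 0 0.05 0 0 -1",
)

```text
time: 51.78
eef_pos: [0.6714, -0.0366, 0.0021]
tcp_rot: [0.999, -0.049, -0.004, -0.0]
contact_force: [-8.8, 0.7, 5.8]
opening: 0.0
finger_force: 4.6
```

Call:
send_rows(
  moves="0 0 0 0.01 0 0 -1;0 0 0 0.02 0 0 -1;0 0 0 0.03 0 0 -1;0 0 0 0.03 0 0 -1;0 0 0 0.03 0 0 -1",
)

```text
time: 52.4
eef_pos: [0.6774, -0.0372, 0.0021]
tcp_rot: [0.999, -0.049, -0.004, -0.0]
contact_force: [-9.4, 0.1, 6.9]
opening: 0.001
finger_force: 4.5
```

Call:
send_rows(
  moves="0 0 0 0.01 0 0 -1;0 0 0 0.02 0 0 -1;0 0 0 0.025 0 0 -1;0 0 0 0.025 0 0 -1;0 0 0 0.025 0 0 -1",
)

```text
time: 53.02
eef_pos: [0.6823, -0.0376, 0.0021]
tcp_rot: [0.999, -0.049, -0.004, -0.0]
contact_force: [-8.6, 1.8, 7.3]
opening: 0.004
finger_force: 4.6
```

Call:
send_rows(
  moves="0 0 0 0.01 0 0 -1;0 0 0 0.02 0 0 -1;0 0 0 0.025 0 0 -1;0 0 0 0.025 0 0 -1;0 0 0 0.025 0 0 -1",
)

```text
time: 53.65
eef_pos: [0.6828, -0.0377, 0.0021]
tcp_rot: [0.999, -0.049, -0.011, -0.001]
contact_force: [-22.4, 0.6, 15.3]
opening: 0.003
finger_force: 11.3
```

```bash
python3 - <<'E'
from h import *
a=cam("scene","sc7")["image"][180:330,140:340,::-1]
cv2.imwrite("pics/sc7c.png",cv2.resize(a,None,fx=4,fy=4,interpolation=cv2.INTER_CUBIC))
E
```

```text
(no output)
```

View pics/sc7c.png

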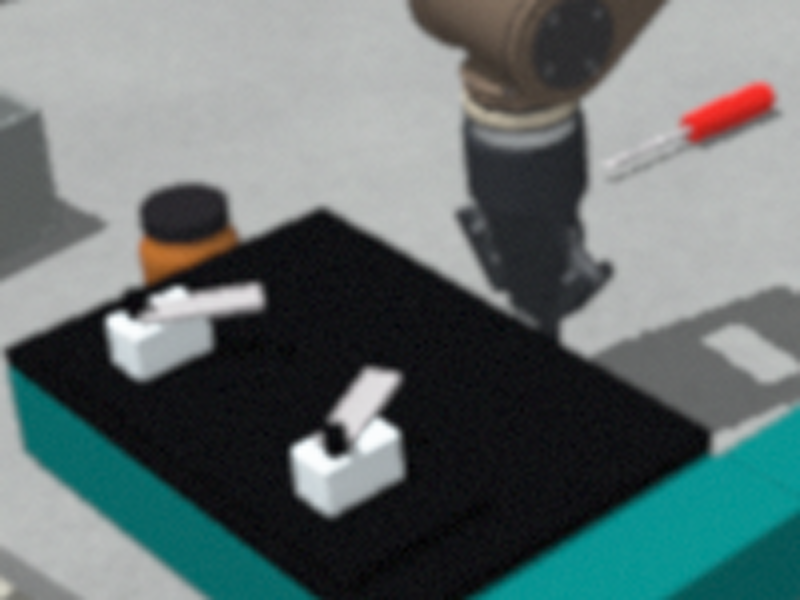

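Call:
send_rows(
  moves="0 0 0 0.01 0 0 -1;0 0 0 0.01 0 0 -1;0 0 0 -0.02 0 0 -1;0 0 0 -0.05 0 0 -1;0 0 0 -0.08 0 0 -1;0 0 0 -0.1 0 0 -1;0 0 0 -0.1 0 0 -1",
)

```text
time: 54.58
eef_pos: [0.6704, -0.0367, 0.0024]
tcp_rot: [0.999, -0.05, 0.0, 0.0]
contact_force: [0.1, -0.7, 0.2]
opening: -0.002
finger_force: 0.0
```

Force gone: the tray stayed latched. Retract and check everything.

Call:
send_rows(
  moves="0 0 0 -0.3 0 0 -1;0 0 0 -0.6 0 0 -1;0 0 0 -0.8 0 0 -1;0 0 0 -0.8 0 0 -1;0 0 0 -0.8 0 -0.4 -1;0 0 0 -0.8 0 -0.8 -1;0 0 0 -0.8 0 -0.8 -1;0 0 0 -0.8 0 -0.8 -1",
)

```text
time: 55.58
eef_pos: [0.5154, -0.0219, 0.168]
tcp_rot: [0.999, -0.049, 0.006, 0.001]
contact_force: [0.4, 0.6, -0.8]
opening: -0.0
finger_force: 0.0
```

```bash
python3 - <<'E'
from h import *
cam("top","top5");cam("scene","sc8");print(ctrl.get_state()["eef_pos"]);stack([.112])
a=cv2.imread("pics/scene0.png");b=cv2.imread("pics/sc8.png")
d=(np.abs(a.astype(int)-b).sum(2)>90)
for n,(x,y,w,h) in dict(bottle=(440,285,32,62),can=(390,230,30,34),drv=(290,200,45,24),jar=(172,225,24,24),pad=(398,322,30,28),blue=(485,292,55,36),purple=(500,258,48,34)).items(): print(n,d[y:y+h,x:x+w].sum())
i=np.vstack([cv2.imread("pics/top5.png")[50:350,100:540],])
cv2.imwrite("pics/fin.png",cv2.resize(np.hstack([i,b[150:450,140:500]]),None,fx=1,fy=1))
E
```

```text
[ 0.51201083 -0.02115676  0.16288764]
100 0.112 432.4 335.2 26.2 (969.3776245117188, 474.0167236328125)
110 0.112 432.8 335.7 26.0 (959.8885498046875, 465.41973876953125)
bottle 68
can 176
drv 10
jar 0
pad 0
blue 0
purple 0
```

View pics/fin.png

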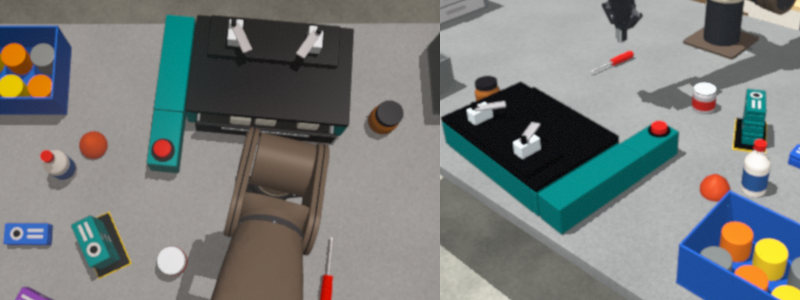

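```bash
python3 -c "
from plant import ctrl
print(ctrl.sign_off())"
```

```text
the job is handed in; nothing more can be done
None
```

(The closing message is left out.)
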